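# Set out the specimen-casting station

### The arm

A 7-joint arm with a two-finger parallel gripper is mounted at the origin on the work surface. World frame = base frame: x ahead of the robot, y to its left, z up, the work surface at z = 0. Lengths are in m, angles in rad, forces in N, time in s.
With the tool pointing down it reaches from about 0.4 to 0.85 m from the base axis. Payload 10.4 kg.
Tool frame: the origin (TCP) lies on the centre line of the jaws, within the pads' length; the fingertips stand 22 mm ahead of it and the grasp point (between the pads) lies 3 mm ahead of it; y points along the fingers, z is the direction in which the jaws open and shut, and the axes are right-handed (so a half turn about y gives the same grasp; the last joint's range is limited). The gripper opens to 87 mm and grips with 3 to 60 N. Pads are 19 mm wide; open, the fingers measure 117 mm over their backs; the gripper's body (75 mm by 190 mm) begins 51 mm behind the grasp point.
Start: joints at [-0.023, 0.332, -0.065, 1.46, 0.022, 1.35, -0.088], TCP at [0.625, 0, 0.245] pointing down, gripper open.
Joint ranges: [-2.6, 2.6], [-0.5, 2.12], [-1.47, 1.34], [0.16, 2.42], [-1.27, 4.41], [0.06, 2.06], [-2.6, 2.6]. Speed limits (rad/s): [2.22, 2.22, 2.79, 2.79, 3.14, 3.14, 3.14].

### API

Orientations are given as a 3x3 rotation matrix whose columns are the frame's x, y, z axes.
In Python, from cell import arm, cams gives the robot as it stands.
- The arm moves only by the tool arm_command, never from a script. Its argument "increments" is a list of rows, each an object of numbers: "dx", "dy", "dz": the shift along the tool's x, y, z in units of 750 mm (1.0 is 750 mm); "rx", "ry", "rz": the turn, a rotation vector about the tool's x, y, z in units of pi/2 rad (1.0 is pi/2 rad); "claw": the gripper command: -1 is fully open, 1 is shut, values between are in proportion. In form: [{"dx": .., "dy": .., "dz": .., "rx": .., "ry": .., "rz": .., "claw": ..}, ...]. A call has 1 to 8 rows; each row is the pose to reach, as a shift and turn from the pose measured when the call began, along the tool's axes at that moment; what a row does not reach only later rows make up. A row lasts 1/8 s, in which the tool goes at most 62.5 mm and 10.7 degrees, less where a joint would pass 70% of its speed; a pose out of reach is approached as far as the arm can. A call with a number of a shift or a turn outside -1 to 1 is refused whole. A call with a gripper value outside its range is refused whole. The fingers move at their own pace and stop on an object; "newtons" is the grip in N (left out, the last holds). Time passes only in rows, so rows that repeat a pose let the fingers close. It gives the time, the measured TCP pose, the force and the opening at its end, in the units of the state.
- arm.get_obs(): the state, without advancing time (a new reading comes with each control period).
- cams.grab_frame(name): name is "scene" or "side" or "wrist"; returns a dict with "pixels" (420x560x3 uint8, red, green, blue), "vertical_fov" (degrees; the focal length in pixels is half the picture's height over the tangent of half this angle, whatever the lens; pixels are square), "cx", "cy" (the principal point, pixels), "distortion" ([k1, k2, p1, p2, k3] as OpenCV has them; the pictures are not rectified), "T" (4x4, takes a point from camera to world coordinates); the wrist camera has in their place "tool_from_camera" (4x4, takes a point from camera to tool coordinates, whose origin is the TCP and whose axes are the tool frame's). Camera axes: x right, y down, z forward; pixel columns grow to the right and rows downward; lengths in m; the calibration is good to about 2 mm. A picture is of the moment at which its call begins: read the wrist's pose just before it. There is no depth.
- arm.close_job(): hands the job in, once; it reports no verdict.
The state is a dict: "clock": time; "joint_positions": joint angles; "dq": joint speeds; "effort": joint torques, N m; "tool_pos": TCP position; "tool_rot": TCP orientation; "ft_force": force on the tool from outside, world axes, zero at the start; "moment": the same for the moment, N m; "opening": finger opening in m.
Only numpy, scipy, OpenCV 4.12 (cv2) and the standard library are available. Lean on these libraries where they do the work, as an engineer would, in place of code of your own. Each camera call takes 0.05 s, during which the arm holds its last target.

### The job

Set out the bench for casting a specimen: put the amber ring in the middle of the round steel base plate and the steel cover with the black knob centred on top of that ring, stand the blue-capped dropper bottle upright in the middle of the round foil dish, and stand the yellow-lidded jar upright on the bench exactly halfway between the base plate and the foil dish. Leave the green ring and the red-lidded jar where they are.

Things in the scene. Friction and masses are not known exactly. Their poses are not given: they have to be found in the camera images.
- base_plate: Round dark steel base plate, 120 mm across, 8 mm thick, fixed to the bench, flat plain top. Origin at the centre of its underside, at bench level; z up. Its y axis lies along the line that joins its centre to the foil dish's centre (the dish may be on its +y or its -y side); the two centres are always 280 mm apart.
- foil_dish: Round shallow dish of bright aluminium foil, 120 mm across the rim, 20 mm high, fixed to the bench; the sides flare from 92 mm across at the bottom, the wall is 3 mm, and the flat inner floor, about 86 mm across, lies 3 mm above the bench. Origin at the centre of its underside; z up.
- amber_ring: Loose amber (orange-brown) resin mould ring, outer diameter 58 mm, hole 38 mm right through, 24 mm high, about 60 g, lying flat on the bench at the start. Origin at the centre of its underside; z up.
- cover: Loose bright steel cover: a disc of 54 mm diameter and 8 mm thickness with a black round knob, 18 mm in diameter, standing 26 mm above the middle of the disc (34 mm in all), about 180 g. Its underside is flat: nothing locates it on the ring. Pick it up by the knob. Origin at the centre of its underside; z up along the knob.
- yellow_jar: Loose round jar with a cream body of 45 mm diameter and a yellow lid, 48 mm in diameter, from 38 to 58 mm above its foot; lid fixed on; 58 mm high, about 120 g, upright at the start. Origin at the centre of its underside; z up.
- dropper: Loose small dropper bottle: white body 36 mm in diameter and 36 mm high, blue cap 27 mm in diameter from 36 to 58 mm height, white pointed tip on top up to 70 mm; about 60 g, upright at the start. Origin at the centre of its underside; z up.
- green_ring: Loose dark green mould ring, same size as the amber one (58 mm outside, 24 mm high). Not to be used: leave it where it is. Origin at the centre of its underside; z up.
- red_jar: Loose jar like the yellow-lidded one but with a red lid (48 mm in diameter, 58 mm high). Not to be used: leave it where it is. Origin at the centre of its underside; z up.
Mind the look-alikes: they are no part of the job. What is shaped like the yellow_jar but purple is not meant. What is shaped like the foil_dish but purple is not meant.

How it is judged:
By the outcome, as a careful person would: the job done as asked, in the order asked, and still so for the second after the job is handed in, with the robot touching nothing.
It also fails if it takes over 125 s, if anything falls off the work surface, if the arm or the gripper's body presses on something with over 40 N, if the wrist force passes 120 N, or if a joint passes its speed limit or range.

## Working session

There is one attempt and no reset: what is moved stays moved. The work goes in short steps, Python scripts to look and compute and a tool call to move; the robot and the scene stay as the last step left them, time stands still between calls to the robot, and variables do not carry over. Pictures are saved under pics/ and viewed, and the job is handed in when it is done.

Besides the shell and the picture viewer there is one more tool, called after "Request:" as name(argument=value, ...) on one line, values as JSON. arm_command: Moves the arm, as the interface text tells. Its arguments: {"type":"object","properties":{"increments":{"type":"array","items":{"type":"object","properties":{"dx":{"type":"number"},"dy":{"type":"number"},"dz":{"type":"number"},"rx":{"type":"number"},"ry":{"type":"number"},"rz":{"type":"number"},"claw":{"type":"number"}}}},"newtons":{"type":"number"}},"required":["increments"]}

```bash
mkdir -p pics; ls
cat > h.py <<'E'
import numpy as np, cv2
from cell import arm, cams
def grab(n):
    o=arm.get_obs(); f=cams.grab_frame(n)
    if n=="wrist":
        Tt=np.eye(4);Tt[:3,:3]=o["tool_rot"];Tt[:3,3]=o["tool_pos"]
        f["T"]=Tt@np.array(f["tool_from_camera"])
    return f
def K(f):
    fl=210/np.tan(np.radians(f["vertical_fov"])/2)
    return np.array([[fl,0,f["cx"]],[0,fl,f["cy"]],[0,0,1.]])
def toplane(f,uv,z):
    p=cv2.undistortPoints(np.array(uv,float).reshape(-1,1,2),K(f),np.array(f["distortion"],float)).reshape(-1,2)
    T=np.array(f["T"]); d=np.c_[p,np.ones(len(p))]@T[:3,:3].T; o=T[:3,3]
    return o+d*((z-o[2])/d[:,2])[:,None]
def proj(f,P):
    T=np.linalg.inv(np.array(f["T"])); r,_=cv2.Rodrigues(T[:3,:3])
    return cv2.projectPoints(np.array(P,float).reshape(-1,1,3),r,T[:3,3],K(f),np.array(f["distortion"],float))[0].reshape(-1,2)
def save(f,n,s=1.4):
    im=cv2.cvtColor(f["pixels"],cv2.COLOR_RGB2BGR)
    cv2.imwrite("pics/"+n+".png",cv2.resize(im,None,fx=s,fy=s))
E
python3 - <<'E'
from h import *
o=arm.get_obs(); print({k:np.round(v,3).tolist() for k,v in o.items()})
for n in("scene","side","wrist"):
    f=grab(n); save(f,n+"0"); np.save(n+"0.npy",f,allow_pickle=True); print(n,np.round(f["T"],3).tolist(),f["vertical_fov"],f["cx"],f["cy"],f["distortion"])
E
```

```text
pics
{'clock': 0.0, 'joint_positions': [-0.023, 0.333, -0.065, 1.461, 0.022, 1.35, -0.089], 'dq': [0.001, -0.0, -0.001, -0.001, -0.001, 0.002, -0.002], 'effort': [-0.0, -62.325, 0.024, -38.989, -0.061, 0.04, 0.0], 'tool_pos': [0.625, -0.0, 0.244], 'tool_rot': [[0.0, -0.001, 1.0], [-1.0, -0.0, 0.0], [0.0, -1.0, -0.001]], 'ft_force': [1.154, 0.012, 0.679], 'moment': [0.009, 0.027, -0.032], 'opening': 0.087}
scene [[0.891, 0.254, -0.377, 0.83], [0.454, -0.527, 0.718, -0.639], [-0.017, -0.811, -0.585, 0.59], [0.0, 0.0, 0.0, 1.0]] 53.600340145235535 287.4471263247372 213.532786406427 [-0.09497362  0.          0.          0.          0.        ]
side [[-0.975, -0.119, 0.188, 0.31], [-0.222, 0.55, -0.805, 0.904], [-0.007, -0.826, -0.563, 0.668], [0.0, 0.0, 0.0, 1.0]] 49.501818862804015 283.42486238628777 204.57630324806044 [-0.15665041  0.          0.          0.          0.        ]
wrist [[1.0, 0.001, -0.001, 0.625], [0.001, -0.967, -0.255, 0.069], [-0.002, 0.255, -0.967, 0.384], [0.0, 0.0, 0.0, 1.0]] 69.65188551621125 278.3710736902567 204.7057313877323 [-0.01282419  0.          0.          0.          0.        ]
```

View pics/scene0.png

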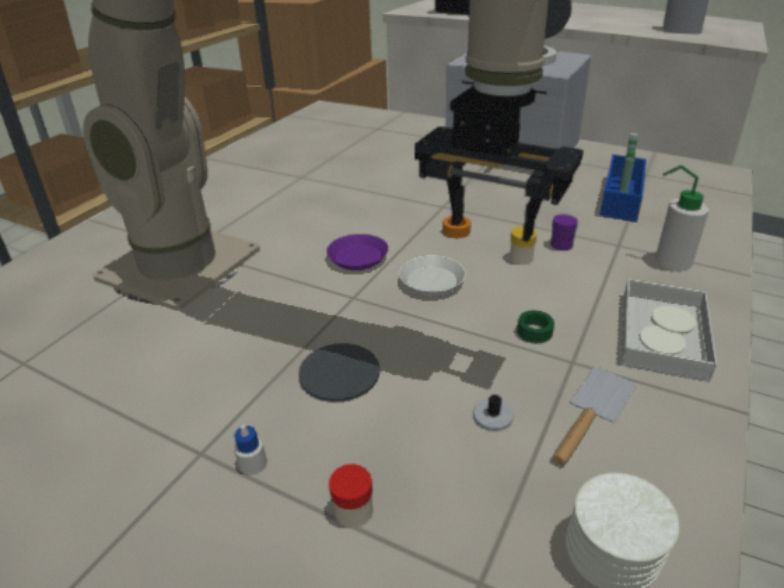

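View pics/side0.png

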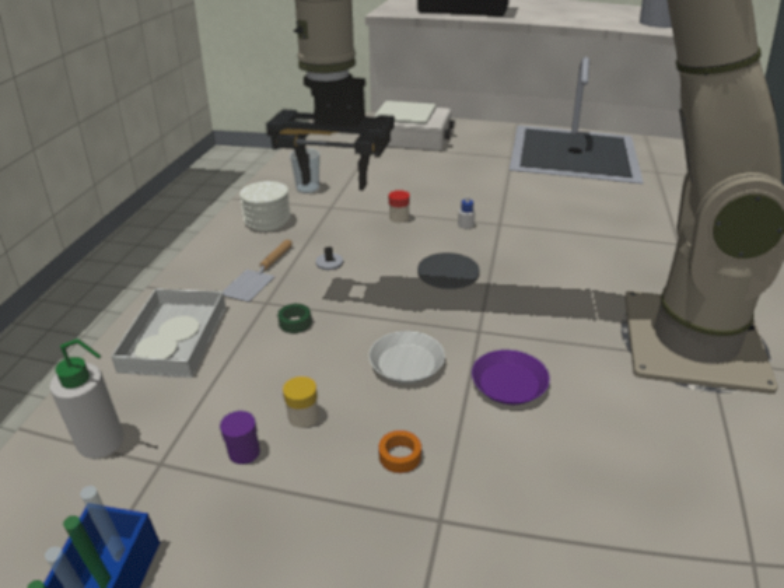

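View pics/wrist0.png

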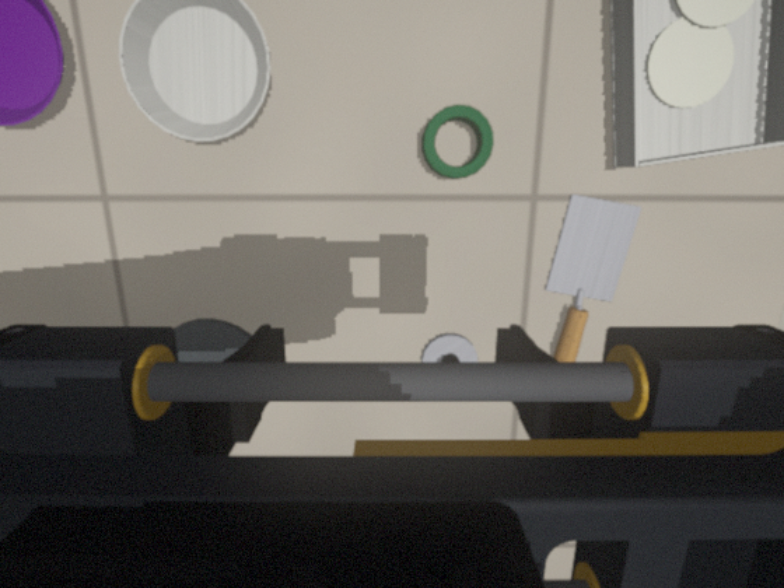

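Scene picture (enlarged 1.4x, pixels as displayed):
- Amber ring at (457,226), beside the green look-alike at (536,326).
- Yellow-lid jar at (523,245). The red-lid jar is at (350,495) and a purple jar at (564,232).
- Foil dish at (432,277), with a purple dish at (358,253). The white tray at (667,325) is not a candidate.
- Base plate at (340,371).
- Cover at (494,412).
- Dropper with blue cap at (248,450). The white bottle at (682,230) is not it.

My choices by description are the amber ring, yellow jar, foil dish and blue-capped dropper. Next I measure them in both views.

```bash
cat >> h.py <<'E'
def hsv(f): return cv2.cvtColor(cv2.GaussianBlur(f["pixels"],(3,3),0),cv2.COLOR_RGB2HSV)
R={"amber":((6,150,60),(16,255,255)),"yellow":((20,150,60),(30,255,255)),"blue":((108,110,40),(125,255,255)),
"red":((175,150,60),(180,255,255)),"green":((65,90,20),(90,255,200)),"purple":((130,100,30),(160,255,255))}
def blob(f,c,roi=None,lo=None,hi=None):
    h=hsv(f); m=cv2.inRange(h,np.array(lo or R[c][0]),np.array(hi or R[c][1]))
    if roi is not None:
        z=np.zeros_like(m); x0,y0,x1,y1=[max(0,int(v)) for v in roi]; z[y0:y1,x0:x1]=255; m&=z
    cs,_=cv2.findContours(m,cv2.RETR_EXTERNAL,cv2.CHAIN_APPROX_NONE)
    return max(cs,key=cv2.contourArea) if cs else None
def circ(f,c,z):
    P=toplane(f,c.reshape(-1,2),z)[:,:2]; return P
E
python3 - <<'E'
from h import *
F={n:np.load(n+"0.npy",allow_pickle=True).item() for n in("scene","side")}
rois={"scene":{"amber":(310,150,340,170),"yellow":(355,150,390,190),"blue":(160,300,190,325),"red":(220,320,280,380),"green":(360,215,400,250)},
"side":{"amber":(260,300,310,340),"yellow":(195,260,235,300),"blue":(322,138,345,160),"red":(270,130,300,155),"green":(190,210,230,240)}}
zz={"amber":.012,"yellow":.048,"blue":.047,"red":.048,"green":.012}
for k in zz:
  for n in F:
    c=blob(F[n],k,rois[n][k])
    if c is None: print(k,n,None);continue
    x,y,w,h=cv2.boundingRect(c); hull=cv2.convexHull(c); m=cv2.moments(hull); u=(m["m10"]/m["m00"],m["m01"]/m["m00"])
    print(k,n,(x,y,w,h),np.round(u,1),np.round(toplane(F[n],[u],zz[k])[0],4))
# crops
t=[]
for n,(cx,cy) in (("scene",(243,265)),("scene",(308,198)),("scene",(353,294)),("side",(320,193)),("side",(290,256)),("side",(236,186))):
    im=cv2.cvtColor(F[n]["pixels"],cv2.COLOR_RGB2BGR)[cy-35:cy+35,cx-35:cx+35]; t.append(cv2.resize(im,(260,260),interpolation=cv2.INTER_CUBIC))
cv2.imwrite("pics/crops.png",np.vstack([np.hstack(t[:3]),np.hstack(t[3:])]))
E
```

```text
amber scene (317, 155, 19, 14) [325.7 161.6] [0.4407 0.3453 0.012 ]
amber side (271, 308, 30, 29) [285.3 322. ] [0.4386 0.3459 0.012 ]
yellow scene (366, 162, 17, 14) [373.6 168.8] [0.5931 0.3018 0.048 ]
yellow side (203, 270, 22, 21) [213.7 279.8] [0.592  0.3023 0.048 ]
blue scene (168, 305, 16, 18) [175.6 313.5] [ 0.4408 -0.3142  0.047 ]
blue side (331, 144, 6, 7) [333.4 146.6] [ 0.4394 -0.3146  0.047 ]
red scene None
red side None
green scene (370, 223, 25, 21) [382.1 232.9] [0.6813 0.096  0.012 ]
green side (215, 220, 5, 9) [217.3 224.2] [0.6661 0.0826 0.012 ]
```

View pics/crops.png

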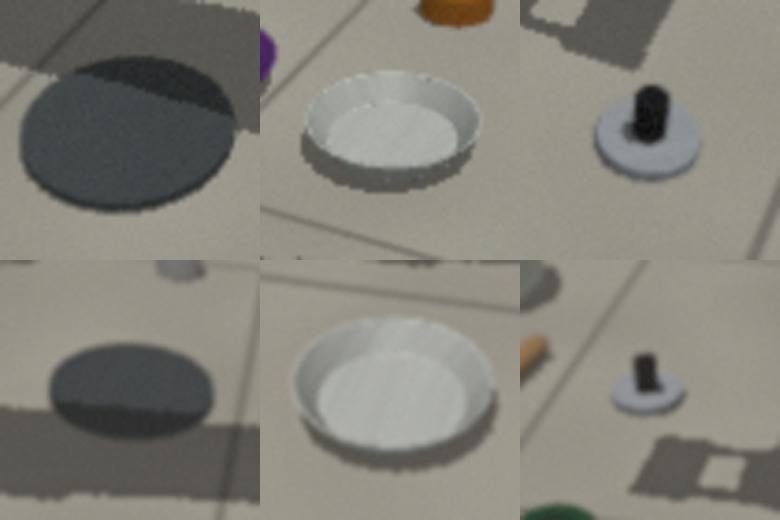

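The crops confirm a dark plate, an aluminium dish and a cover with a black knob. Amber, yellow and blue agree across the two views to about 2 mm. Next I measure the plate, dish and cover by neutral or bluish colour.

```bash
cat >> h.py <<'E'
def neutral(f,roi,t=-8):
    p=cv2.GaussianBlur(f["pixels"],(3,3),0).astype(float)
    g=p.sum(2)/3+1
    m=(((p[:,:,2]-p[:,:,0])/g*100)>t).astype(np.uint8)*255
    z=np.zeros_like(m); x0,y0,x1,y1=roi; z[y0:y1,x0:x1]=255; m&=z
    m=cv2.morphologyEx(m,cv2.MORPH_OPEN,np.ones((3,3)))
    cs,_=cv2.findContours(m,cv2.RETR_EXTERNAL,cv2.CHAIN_APPROX_NONE)
    return max(cs,key=cv2.contourArea)
E
python3 - <<'E'
from h import *
F={n:np.load(n+"0.npy",allow_pickle=True).item() for n in("scene","side")}
for n,q in (("scene",{"bench":(300,260),"plate":(240,270),"plsh":(255,252),"dish":(308,200)}),("side",{"bench":(380,230),"plate":(320,188),"plsh":(320,202),"dish":(290,260)})):
    print(n,{k:F[n]["pixels"][v[1],v[0]].tolist() for k,v in q.items()})
T={"plate":(.008,{"scene":(205,235,280,292),"side":(290,175,350,215)}),"dish":(.02,{"scene":(280,180,337,216),"side":(258,234,322,280)}),"cover":(.008,{"scene":(333,279,372,309),"side":(222,178,250,194)})}
for k,(z,r) in T.items():
  for n in F:
    c=neutral(F[n],r[n]); P=toplane(F[n],cv2.convexHull(c).reshape(-1,2),z)[:,:2].astype(np.float32)
    (a,b),rad=cv2.minEnclosingCircle(P); m=cv2.moments(cv2.convexHull(P)*1000)
    e=cv2.fitEllipse(P)
    print(k,n,cv2.boundingRect(c),"enc",round(a,4),round(b,4),round(rad,4),"cent",m["m10"]/m["m00"]/1000,m["m01"]/m["m00"]/1000,"ell",np.round(e[0],4),np.round(e[1],4))
E
```

```text
scene {'bench': [87, 87, 80], 'plate': [67, 72, 72], 'plsh': [40, 42, 42], 'dish': [170, 174, 168]}
side {'bench': [155, 150, 140], 'plate': [70, 73, 74], 'plsh': [48, 48, 47], 'dish': [173, 175, 170]}
plate scene (212, 244, 60, 44) enc 0.451 -0.1244 0.0662 cent 0.45132796222340865 -0.12419010962901554 ell [ 0.4514 -0.1241] [0.1233 0.1318]
plate side (298, 180, 45, 27) enc 0.4483 -0.1163 0.0659 cent 0.447196642674976 -0.11619075908131124 ell [ 0.4472 -0.1162] [0.1207 0.1326]
dish scene (284, 181, 50, 31) enc 0.4748 0.152 0.0693 cent 0.47372142691584296 0.1528511286559606 ell [0.4735 0.1525] [0.1234 0.1388]
dish side (263, 236, 55, 39) enc 0.4695 0.1607 0.0652 cent 0.4696081595392349 0.1595319561967582 ell [0.4695 0.1592] [0.1219 0.1299]
cover scene (337, 283, 31, 26) enc 0.6849 -0.1057 0.0334 cent 0.6838152354666335 -0.10615785979116477 ell [ 0.6838 -0.1061] [0.0578 0.0656]
cover side (225, 180, 21, 14) enc 0.6788 -0.0983 0.0347 cent 0.67998853143639 -0.09817406556151809 ell [ 0.6803 -0.0985] [0.0578 0.0698]
```

Dish and plate come out 277 mm apart (should be 280), and the plate, dish and cover sizes are right. Averaged between views:
- Plate: (0.449, -0.120)
- Dish: (0.472, 0.156)
- Cover: (0.682, -0.102)

Next I take a close wrist look over the amber ring, jar and dish.

Request:
arm_command(increments=[{"dx":-0.08,"dz":-0.05,"claw":-1},{"dx":-0.16,"dz":-0.1,"claw":-1},{"dx":-0.24,"dz":-0.15,"claw":-1},{"dx":-0.32,"dz":-0.2,"claw":-1},{"dx":-0.32,"dz":-0.2,"claw":-1},{"dx":-0.32,"dz":-0.2,"claw":-1},{"dx":-0.32,"dz":-0.2,"claw":-1}])

```text
$.increments[0]: bad value
```

Run:
```python
from h import *
o=arm.get_obs(); print(o["clock"],np.round(o["tool_pos"],4),np.round(o["tool_rot"],3).tolist(),np.round(o["joint_positions"],2))
f=grab("wrist"); save(f,"w1"); np.save("w1.npy",f,allow_pickle=True)
print(proj(f,[[.44,.3456,.024],[.592,.302,.058],[.472,.156,.02]]))
```

```text
0.15 [0.6248 0.     0.244 ] [[0.0, -0.001, 1.0], [-1.0, -0.0, 0.0], [0.0, -1.0, -0.001]] [-0.02  0.33 -0.06  1.46  0.02  1.35 -0.09]
[[  84.0791765  -174.33635107]
 [ 241.15787228 -151.37697473]
 [ 140.19181252   44.1952833 ]]
```

View pics/w1.png

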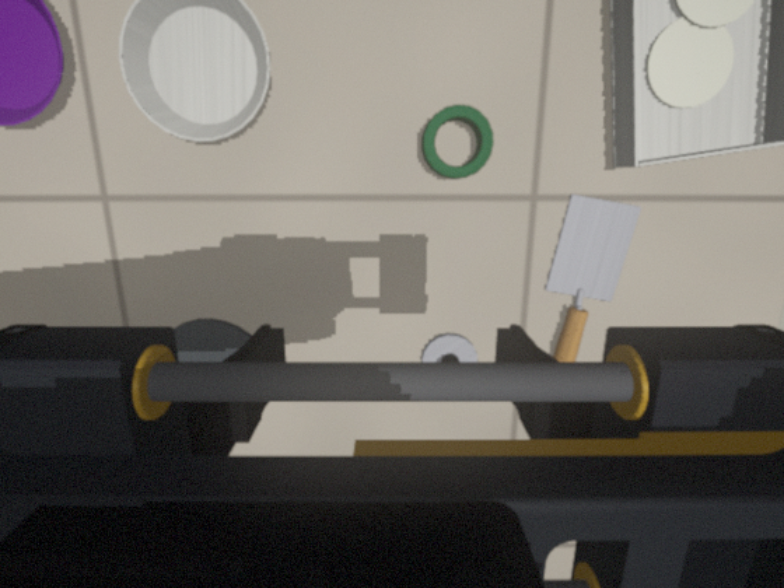

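The command was refused and the arm hasn't moved, so the view is the same as before. I'll send all the fields this time.

Request:
arm_command(increments=[{"dx":-0.08,"dy":0,"dz":-0.05,"rx":0,"ry":0,"rz":0,"claw":-1},{"dx":-0.14,"dy":0,"dz":-0.1,"rx":0,"ry":0,"rz":0,"claw":-1},{"dx":-0.2,"dy":0,"dz":-0.14,"rx":0,"ry":0,"rz":0,"claw":-1},{"dx":-0.26,"dy":0,"dz":-0.18,"rx":0,"ry":0,"rz":0,"claw":-1},{"dx":-0.32,"dy":0,"dz":-0.2,"rx":0,"ry":0,"rz":0,"claw":-1},{"dx":-0.32,"dy":0,"dz":-0.2,"rx":0,"ry":0,"rz":0,"claw":-1},{"dx":-0.32,"dy":0,"dz":-0.2,"rx":0,"ry":0,"rz":0,"claw":-1}])

```text
clock: 1.08
tool_pos: [0.4751, 0.2393, 0.244]
tool_rot: [[-0.0, -0.001, 1.0], [-1.0, -0.001, -0.0], [0.001, -1.0, -0.001]]
ft_force: [1.0, -0.8, -0.5]
opening: 0.087
```

Run:
```python
from h import *
o=arm.get_obs(); print(o["clock"],np.round(o["tool_pos"],4),np.round(o["tool_rot"],3).tolist(),np.round(o["joint_positions"],2))
f=grab("wrist"); save(f,"w2"); np.save("w2.npy",f,allow_pickle=True)
print(proj(f,[[.44,.3456,.024],[.592,.302,.058],[.472,.156,.02]]))
```

```text
1.075 [0.4751 0.2393 0.244 ] [[-0.0, -0.001, 1.0], [-1.0, -0.001, -0.0], [0.001, -1.0, -0.001]] [-0.32  0.14 -0.25  1.7   0.04  1.31 -0.58]
[[247.54291715  91.14737761]
 [389.68354669 131.71262266]
 [276.25730495 246.73700461]]
```

View pics/w2.png

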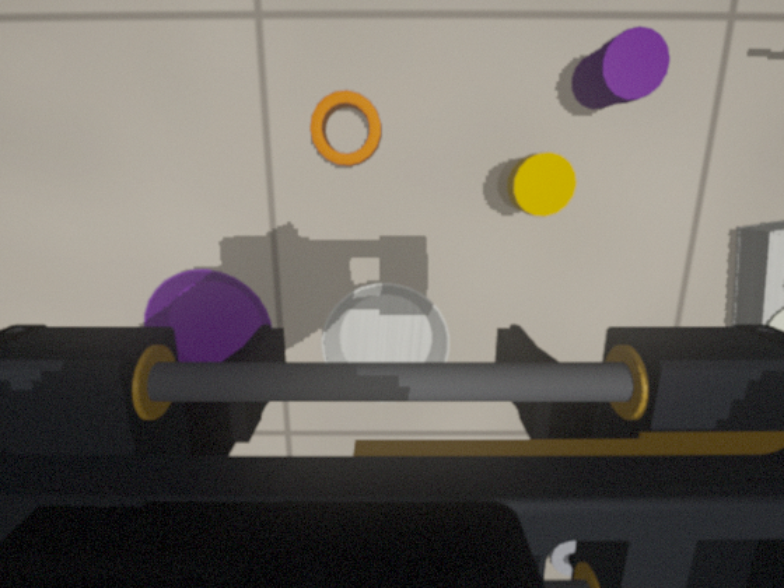

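The wrist picture shows the amber ring at (345,128), the yellow lid at (543,184), the purple jar at (636,64) and the foil dish at (386,343, partly hidden). The predictions match, so I refine the positions from here.

```bash
cat >> h.py <<'E'
def fitc(P):
    A=np.c_[2*P[:,0],2*P[:,1],np.ones(len(P))]; s=np.linalg.lstsq(A,(P**2).sum(1),rcond=None)[0]
    return s[0],s[1],np.sqrt(s[2]+s[0]**2+s[1]**2)
E
python3 - <<'E'
from h import *
f=np.load("w2.npy",allow_pickle=True).item()
for k,z,r in(("amber",.024,(200,50,300,140)),("yellow",.058,(340,90,430,170))):
    c=blob(f,k,r); P=toplane(f,c.reshape(-1,2),z)[:,:2]; print(k,np.round(fitc(P),4),np.round(P.max(0)-P.min(0),4))
g=np.load("wrist0.npy",allow_pickle=True).item()
p=g["pixels"][:120,60:220].astype(float); 
c=neutral(g,(75,0,205,110),-6); P=toplane(g,c.reshape(-1,2),.02)[:,:2]; q=c.reshape(-1,2); s=(q[:,1]>3); print("dish",cv2.boundingRect(c),np.round(fitc(P[s]),4))
c=neutral(g,(295,230,350,258),-6); q=c.reshape(-1,2);s=(q[:,1]<252);P=toplane(g,q,.008)[:,:2]; print("cover",cv2.boundingRect(c),np.round(fitc(P[s]),4))
c=blob(g,"green"); P=toplane(g,c.reshape(-1,2),.024)[:,:2]; print("green",np.round(fitc(P),4))
E
```

```text
amber [0.4391 0.3454 0.019 ] [0.0374 0.022 ]
yellow [0.5898 0.3022 0.0233] [0.0479 0.0451]
dish (85, 0, 108, 101) [0.4702 0.1564 0.059 ]
cover (301, 238, 40, 20) [ 0.6813 -0.1021  0.0263]
green [0.6791 0.096  0.0238]
```

Request:
arm_command(increments=[{"dx":-0.07,"dy":0,"dz":-0.024,"rx":0,"ry":0,"rz":0,"claw":-1},{"dx":-0.1416,"dy":0.03,"dz":-0.0477,"rx":0,"ry":0,"rz":0,"claw":-1},{"dx":-0.1416,"dy":0.1,"dz":-0.0477,"rx":0,"ry":0,"rz":0,"claw":-1},{"dx":-0.1416,"dy":0.17,"dz":-0.0477,"rx":0,"ry":0,"rz":0,"claw":-1},{"dx":-0.1416,"dy":0.23,"dz":-0.0477,"rx":0,"ry":0,"rz":0,"claw":-1},{"dx":-0.1416,"dy":0.25,"dz":-0.0477,"rx":0,"ry":0,"rz":0,"claw":-1},{"dx":-0.1416,"dy":0.25,"dz":-0.0477,"rx":0,"ry":0,"rz":0,"claw":-1}], newtons=15)

```text
clock: 2.0
tool_pos: [0.4401, 0.3442, 0.0565]
tool_rot: [[-0.003, -0.001, 1.0], [-1.0, -0.001, -0.003], [0.001, -1.0, -0.001]]
ft_force: [0.8, 0.3, 0.8]
opening: 0.0872
```

Run:
```python
from h import *
o=arm.get_obs(); print(o["clock"],np.round(o["tool_pos"],4))
f=grab("side"); save(f,"s3")
```

```text
2.0 [0.4401 0.3442 0.0565]
```

View pics/s3.png

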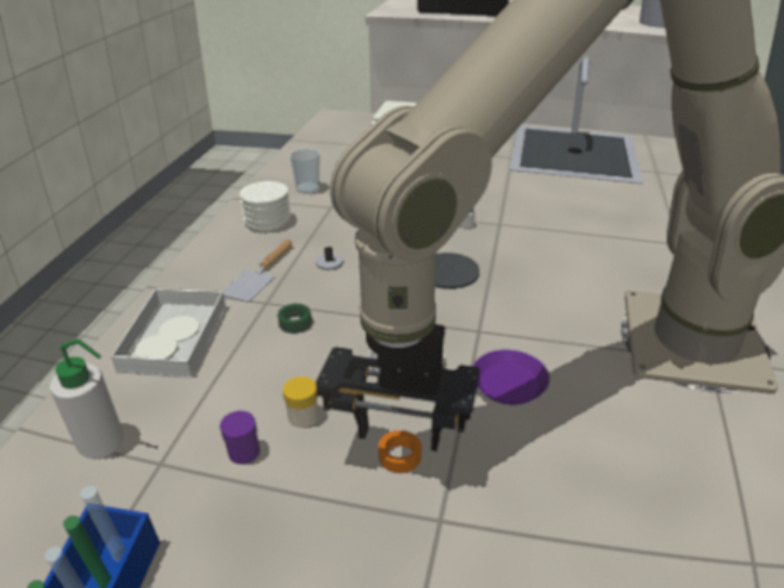

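The side view shows the fingers straddling the amber ring at (400,450), clear of the yellow jar at (301,400). I go down and grip.

Request:
arm_command(increments=[{"dx":-0.0015,"dy":0.025,"dz":-0.001,"rx":0,"ry":0,"rz":0,"claw":-1},{"dx":-0.0015,"dy":0.0405,"dz":-0.001,"rx":0,"ry":0,"rz":0,"claw":-1},{"dx":-0.0015,"dy":0.0405,"dz":-0.001,"rx":0,"ry":0,"rz":0,"claw":-1},{"dx":-0.0015,"dy":0.0405,"dz":-0.001,"rx":0,"ry":0,"rz":0,"claw":1},{"dx":-0.0015,"dy":0.0405,"dz":-0.001,"rx":0,"ry":0,"rz":0,"claw":1},{"dx":-0.0015,"dy":0.0405,"dz":-0.001,"rx":0,"ry":0,"rz":0,"claw":1},{"dx":-0.0015,"dy":0.0405,"dz":-0.001,"rx":0,"ry":0,"rz":0,"claw":1},{"dx":-0.0015,"dy":0.0405,"dz":-0.001,"rx":0,"ry":0,"rz":0,"claw":1}], newtons=15)

```text
clock: 3.05
tool_pos: [0.44, 0.3461, 0.0276]
tool_rot: [[-0.003, 0.0, 1.0], [-1.0, 0.0, -0.003], [-0.0, -1.0, 0.0]]
ft_force: [-0.8, -1.0, 1.5]
opening: 0.0574
```

Request:
arm_command(increments=[{"dx":0,"dy":-0.08,"dz":0,"rx":0,"ry":0,"rz":0,"claw":1},{"dx":0,"dy":-0.16,"dz":0,"rx":0,"ry":0,"rz":0,"claw":1},{"dx":0.08,"dy":-0.2,"dz":0,"rx":0,"ry":0,"rz":0,"claw":1},{"dx":0.16,"dy":-0.25,"dz":0,"rx":0,"ry":0,"rz":0,"claw":1},{"dx":0.24,"dy":-0.28,"dz":0,"rx":0,"ry":0,"rz":0,"claw":1},{"dx":0.32,"dy":-0.28,"dz":0.01,"rx":0,"ry":0,"rz":0,"claw":1},{"dx":0.4,"dy":-0.28,"dz":0.01,"rx":0,"ry":0,"rz":0,"claw":1},{"dx":0.48,"dy":-0.28,"dz":0.01,"rx":0,"ry":0,"rz":0,"claw":1}])

```text
clock: 4.05
tool_pos: [0.4461, -0.0099, 0.2377]
tool_rot: [[-0.003, 0.001, 1.0], [-1.0, 0.0, -0.003], [-0.0, -1.0, 0.001]]
ft_force: [2.0, -0.1, -0.6]
opening: 0.0573
```

Request:
arm_command(increments=[{"dx":0.08,"dy":0,"dz":0,"rx":0,"ry":0,"rz":0,"claw":1},{"dx":0.16,"dy":0,"dz":0,"rx":0,"ry":0,"rz":0,"claw":1},{"dx":0.24,"dy":0,"dz":0,"rx":0,"ry":0,"rz":0,"claw":1},{"dx":0.28,"dy":0,"dz":0,"rx":0,"ry":0,"rz":0,"claw":1},{"dx":0.28,"dy":0,"dz":0,"rx":0,"ry":0,"rz":0,"claw":1},{"dx":0.28,"dy":0,"dz":0,"rx":0,"ry":0,"rz":0,"claw":1}])

```text
clock: 4.8
tool_pos: [0.4456, -0.219, 0.2375]
tool_rot: [[-0.002, 0.001, 1.0], [-1.0, 0.001, -0.002], [-0.001, -1.0, 0.001]]
ft_force: [-0.4, 1.2, -0.5]
opening: 0.0578
```

Run:
```python
from h import *
o=arm.get_obs(); print(o["clock"],np.round(o["tool_pos"],4),np.round(o["tool_rot"],3).tolist(),np.round(o["joint_positions"],2),o["opening"])
f=grab("wrist"); save(f,"w4"); np.save("w4.npy",f,allow_pickle=True)
print(proj(f,[[.449,-.12,.008]]))
```

```text
4.8 [ 0.4456 -0.219   0.2375] [[-0.002, 0.001, 1.0], [-1.0, 0.001, -0.002], [-0.001, -1.0, 0.001]] [ 0.17  0.05  0.2   1.81 -0.01  1.28  0.37] 0.05780492451985453
[[281.14892426  99.05219176]]
```

View pics/w4.png

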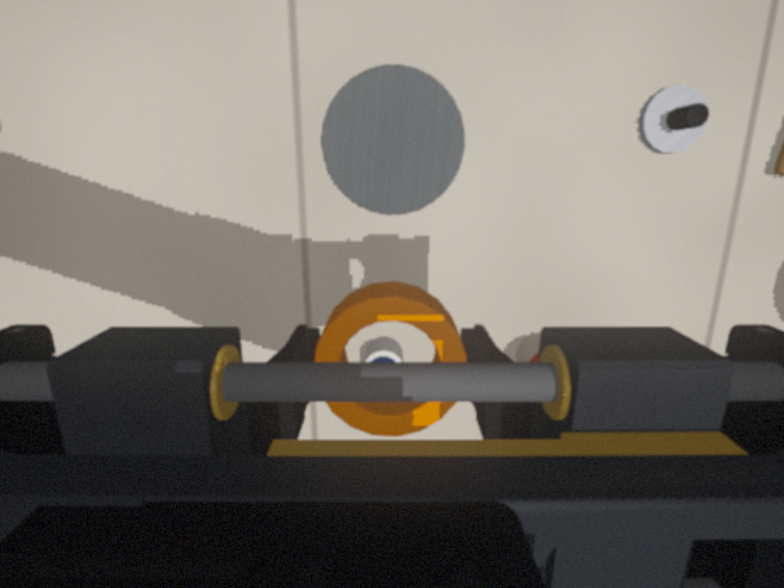

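The plate is at (393,140), the cover at (676,119, knob leaning right by parallax), and the ring is held at (390,358).

Run:
```python
from h import *
f=np.load("w4.npy",allow_pickle=True).item()
c=neutral(f,(215,35,345,165),-2); P=toplane(f,c.reshape(-1,2),.008)[:,:2]; print("plate",cv2.boundingRect(c),np.round(fitc(P),4))
c=neutral(f,(445,50,510,115),-4); h=cv2.convexHull(c).reshape(-1,2); P=toplane(f,h,.008)[:,:2]; print("cover",cv2.boundingRect(c),np.round(fitc(P),4))
g=f["pixels"].astype(int).sum(2); m=((g<110)*255).astype(np.uint8); z=np.zeros_like(m); z[60:100,460:512]=255; m&=z
cs,_=cv2.findContours(m,cv2.RETR_EXTERNAL,cv2.CHAIN_APPROX_NONE); c=max(cs,key=cv2.contourArea); print("knob px",cv2.boundingRect(c))
q=c.reshape(-1,2); # knob top at right end
x1=q[:,0].max(); print(np.round(proj(f,[[.682,-.102,.034],[.682,-.102,.008]]),1))
# ring in hand outer edge
hs=hsv(f); m=cv2.inRange(hs,np.array((5,120,40)),np.array((18,255,255))); z=np.zeros_like(m); z[190:256,200:350]=255; m&=z
ys=[];X=[]
for u in range(240,322,3):
    k=np.where(m[:,u])[0]
    if len(k): X.append((u,k.min()))
zt=0.2375-.0036
for dz in(0,-.024):
    P=toplane(f,X,zt+dz)[:,:2]; print("ring",dz,np.round(fitc(P),4), P[:,1].max())
```

```text
plate (230, 47, 101, 106) [ 0.4479 -0.1225  0.058 ]
cover (457, 60, 48, 49) [ 0.6802 -0.1043  0.0274]Traceback (most recent call last):
  File "<stdin>", line 6, in <module>
ValueError: max() iterable argument is empty
```

Run:
```python
from h import *
f=np.load("w4.npy",allow_pickle=True).item()
hs=hsv(f); m=cv2.inRange(hs,np.array((5,120,40)),np.array((18,255,255))); z=np.zeros_like(m); z[190:256,200:350]=255; m&=z
X=[]
for u in range(240,322,3):
    k=np.where(m[:,u])[0]
    if len(k): X.append((u,k.min()))
print(X)
zt=0.2375-.0036
for dz in(0,-.024):
    P=toplane(f,X,zt+dz)[:,:2]; print("ring",dz,np.round(fitc(P),4), P[:,1].max(),np.array(f["T"])[:3,3])
c=cv2.findContours(cv2.inRange(f["pixels"],(0,0,0),(60,60,60))[60:110,450:515],0,1)[0]; c=max(c,key=cv2.contourArea); print(np.array(cv2.boundingRect(c))+[450,60,0,0])
print(np.round(proj(f,[[.682,-.102,.034],[.682,-.102,.008]]),1))
```

```text
[(240, np.int64(219)), (243, np.int64(216)), (246, np.int64(213)), (249, np.int64(211)), (252, np.int64(209)), (255, np.int64(208)), (258, np.int64(206)), (261, np.int64(205)), (264, np.int64(204)), (267, np.int64(203)), (270, np.int64(203)), (273, np.int64(202)), (276, np.int64(202)), (279, np.int64(202)), (282, np.int64(202)), (285, np.int64(202)), (288, np.int64(203)), (291, np.int64(204)), (294, np.int64(204)), (297, np.int64(205)), (300, np.int64(207)), (303, np.int64(209)), (306, np.int64(211)), (309, np.int64(213)), (312, np.int64(215)), (315, np.int64(219)), (318, np.int64(223)), (321, np.int64(227))]
ring 0 [ 0.4453 -0.2106  0.0244] -0.18626832877174704 [ 0.44556514 -0.14981895  0.37799368]
ring -0.024 [ 0.4452 -0.2207  0.0284] -0.19233927523720634 [ 0.44556514 -0.14981895  0.37799368]
[477  75  28  17]
[[498.7  79.8]
 [482.9  83. ]]
```

The wrist view gives the ring in hand about 2 mm toward -y of the TCP, so the TCP goal is (0.4485, -0.1205).

Request:
arm_command(increments=[{"dx":-0.06,"dy":0.03,"dz":0.004,"rx":0,"ry":0,"rz":0,"claw":1},{"dx":-0.12,"dy":0.08,"dz":0.004,"rx":0,"ry":0,"rz":0,"claw":1},{"dx":-0.131,"dy":0.14,"dz":0.004,"rx":0,"ry":0,"rz":0,"claw":1},{"dx":-0.131,"dy":0.2,"dz":0.004,"rx":0,"ry":0,"rz":0,"claw":1},{"dx":-0.131,"dy":0.24,"dz":0.004,"rx":0,"ry":0,"rz":0,"claw":1},{"dx":-0.131,"dy":0.24,"dz":0.004,"rx":0,"ry":0,"rz":0,"claw":1},{"dx":-0.131,"dy":0.24,"dz":0.004,"rx":0,"ry":0,"rz":0,"claw":1}])

```text
clock: 5.72
tool_pos: [0.4499, -0.1198, 0.0589]
tool_rot: [[-0.0, 0.003, 1.0], [-1.0, 0.001, -0.0], [-0.001, -1.0, 0.003]]
ft_force: [-0.3, 0.0, -1.1]
opening: 0.058
```

Request:
arm_command(increments=[{"dx":0.001,"dy":0.015,"dz":-0.0018,"rx":0,"ry":0,"rz":0,"claw":1},{"dx":0.001,"dy":0.028,"dz":-0.0018,"rx":0,"ry":0,"rz":0,"claw":1},{"dx":0.001,"dy":0.03,"dz":-0.0018,"rx":0,"ry":0,"rz":0,"claw":1},{"dx":0.001,"dy":0.03,"dz":-0.0018,"rx":0,"ry":0,"rz":0,"claw":1},{"dx":0.001,"dy":0.03,"dz":-0.0018,"rx":0,"ry":0,"rz":0,"claw":1}])

```text
clock: 6.35
tool_pos: [0.4488, -0.1206, 0.0366]
tool_rot: [[-0.0, 0.003, 1.0], [-1.0, 0.001, -0.0], [-0.001, -1.0, 0.003]]
ft_force: [0.6, 0.5, 0.2]
opening: 0.0573
```

Run:
```python
from h import *
o=arm.get_obs(); print(o["clock"],np.round(o["tool_pos"],4),np.round(o["ft_force"],2))
t=[]
for n,(cx,cy) in (("scene",(243,260)),("side",(320,190))):
    f=grab(n); np.save(n+"5.npy",f,allow_pickle=True)
    im=cv2.cvtColor(f["pixels"],cv2.COLOR_RGB2BGR)[cy-45:cy+45,cx-45:cx+45]; t.append(cv2.resize(im,(390,390),interpolation=cv2.INTER_CUBIC))
cv2.imwrite("pics/c5.png",np.hstack(t))
```

```text
6.35 [ 0.4488 -0.1206  0.0366] [0.62 0.47 0.21]
```

View pics/c5.png

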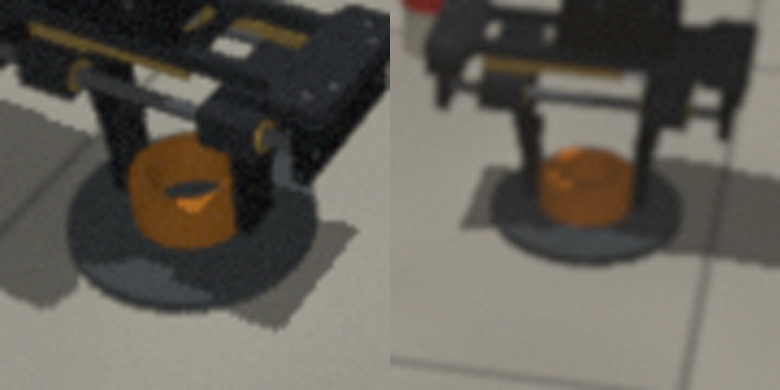

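Both views show the ring centred over the plate (scene (185,190), side (585,185) in the crop). I lower it the last millimetre, release and rise.

Request:
arm_command(increments=[{"dx":0,"dy":0.0015,"dz":0,"rx":0,"ry":0,"rz":0,"claw":1},{"dx":0,"dy":0.0015,"dz":0,"rx":0,"ry":0,"rz":0,"claw":1},{"dx":0,"dy":0.0015,"dz":0,"rx":0,"ry":0,"rz":0,"claw":0},{"dx":0,"dy":0.0015,"dz":0,"rx":0,"ry":0,"rz":0,"claw":-1},{"dx":0,"dy":0.0015,"dz":0,"rx":0,"ry":0,"rz":0,"claw":-1},{"dx":0,"dy":0,"dz":0,"rx":0,"ry":0,"rz":0,"claw":-1},{"dx":0,"dy":-0.07,"dz":0,"rx":0,"ry":0,"rz":0,"claw":-1},{"dx":0,"dy":-0.14,"dz":0,"rx":0,"ry":0,"rz":0,"claw":-1}])

```text
clock: 7.45
tool_pos: [0.4479, -0.1206, 0.1427]
tool_rot: [[-0.0, 0.002, 1.0], [-1.0, 0.001, -0.0], [-0.001, -1.0, 0.002]]
ft_force: [-0.1, -0.2, 0.8]
opening: 0.0863
```

Request:
arm_command(increments=[{"dx":0.04,"dy":-0.06,"dz":0.02,"rx":0,"ry":0,"rz":0,"claw":-1},{"dx":0.09,"dy":-0.1,"dz":0.07,"rx":0,"ry":0,"rz":0,"claw":-1},{"dx":0.13,"dy":-0.13,"dz":0.12,"rx":0,"ry":0,"rz":0,"claw":-1},{"dx":0.13,"dy":-0.13,"dz":0.147,"rx":0,"ry":0,"rz":0,"claw":-1},{"dx":0.13,"dy":-0.13,"dz":0.147,"rx":0,"ry":0,"rz":0,"claw":-1},{"dx":0.13,"dy":-0.13,"dz":0.147,"rx":0,"ry":0,"rz":0,"claw":-1}])

```text
clock: 8.2
tool_pos: [0.5572, -0.218, 0.24]
tool_rot: [[-0.0, 0.001, 1.0], [-1.0, 0.001, -0.0], [-0.001, -1.0, 0.001]]
ft_force: [-1.9, -1.0, -0.5]
opening: 0.0869
```

Run:
```python
from h import *
o=arm.get_obs(); print(o["clock"],np.round(o["tool_pos"],4),np.round(o["tool_rot"],3).tolist())
f=grab("wrist"); save(f,"w6"); np.save("w6.npy",f,allow_pickle=True)
for n in("scene","side"):
    g=grab(n); np.save(n+"6.npy",g,allow_pickle=True)
    if n=="scene": save(g,"s6")
print(np.round(proj(f,[[.4488,-.121,.032],[.6815,-.102,.008]])*1.4))
```

```text
8.2 [ 0.5572 -0.218   0.24  ] [[-0.0, 0.001, 1.0], [-1.0, 0.001, -0.0], [-0.001, -1.0, 0.001]]
[[251. 139.]
 [540. 118.]]
```

View pics/w6.png

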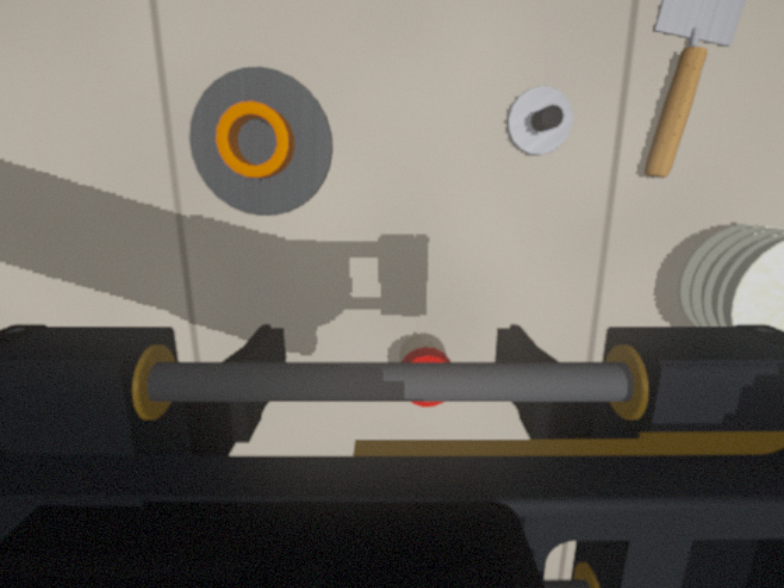

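View pics/s6.png

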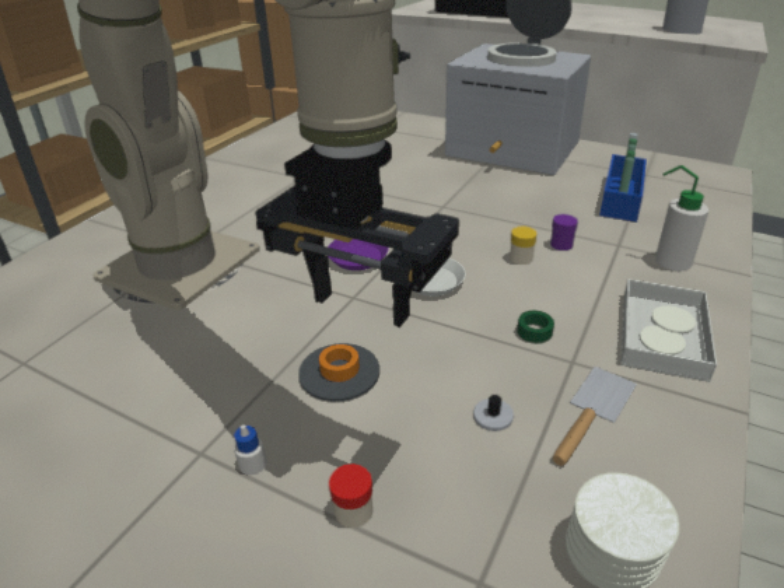

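The ring stands on the plate at (254,139) in the wrist picture, with the plate centred at (261,140) and the ring's higher top shifted left by parallax. The cover is at (540,120). Next I measure them.

Run:
```python
from h import *
f=np.load("w6.npy",allow_pickle=True).item()
c=neutral(f,(125,35,250,165),-2); q=cv2.convexHull(c).reshape(-1,2); P=toplane(f,q,.008)[:,:2]; print("plate",cv2.boundingRect(c),np.round(fitc(P),4))
hs=hsv(f); m=cv2.inRange(hs,np.array((5,120,40)),np.array((20,255,255)))[60:140,140:225]
cs,_=cv2.findContours(m,0,1); c=max(cs,key=cv2.contourArea)+[140,60]; P=toplane(f,c.reshape(-1,2),.032)[:,:2]; print("ring top",cv2.boundingRect(c),np.round(fitc(P),4))
e=cv2.fitEllipse(cv2.convexHull(c)); print("c",toplane(f,[e[0]],.032))
# inner
inner=cv2.bitwise_not(m); 
c=neutral(f,(350,50,420,118),-4); h=cv2.convexHull(c).reshape(-1,2); P=toplane(f,h,.008)[:,:2]; print("cover",cv2.boundingRect(c),np.round(fitc(P),4))
k=cv2.inRange(f["pixels"],(0,0,0),(70,70,70))[60:110,360:415]; cs=cv2.findContours(k,0,1)[0]; c=max(cs,key=cv2.contourArea); print("knob",np.array(cv2.boundingRect(c))+[360,60,0,0])
print(np.round(proj(f,[[.6815,-.102,.034],[.6905,-.102,.034],[.6815,-.093,.034],[.6815,-.111,.034]]),1))
for n,z,roi in(("scene",.02,(215,240,270,280)),("side",.02,(290,160,345,210))):
    f=np.load(n+"6.npy",allow_pickle=True).item(); hs=hsv(f); x0,y0,x1,y1=roi
    m=cv2.inRange(hs,np.array((5,120,40)),np.array((20,255,255)))[y0:y1,x0:x1]; cs,_=cv2.findContours(m,0,1)
    if not cs: print(n,"none"); continue
    c=max(cs,key=cv2.contourArea)+[x0,y0]; h=cv2.convexHull(c); mm=cv2.moments(h); print(n,toplane(f,[(mm["m10"]/mm["m00"],mm["m01"]/mm["m00"])],.020))
```

```text
plate (137, 49, 99, 104) [ 0.4485 -0.1226  0.0582]
ring top (154, 72, 56, 55) [ 0.4506 -0.1216  0.0293]
c [[ 0.45052923 -0.12103796  0.032     ]]
cover (362, 62, 47, 49) [ 0.6812 -0.1042  0.0269]
knob [381  79   8  14]
[[394.1  80.8]
 [402.4  80.9]
 [394.9  71.9]
 [393.3  89.7]]
scene [[ 0.45021641 -0.12097624  0.02      ]]
side [[ 0.44892578 -0.12146322  0.02      ]]
```

Ring is at about (0.449, -0.121) and the plate at about (0.449, -0.121), with views agreeing within 2 mm. Cover is at about (0.6813, -0.103). I approach the knob.

Request:
arm_command(increments=[{"dx":-0.05,"dy":0.02,"dz":0.055,"rx":0,"ry":0,"rz":0,"claw":-1},{"dx":-0.1,"dy":0.06,"dz":0.11,"rx":0,"ry":0,"rz":0,"claw":-1},{"dx":-0.153,"dy":0.1,"dz":0.165,"rx":0,"ry":0,"rz":0,"claw":-1},{"dx":-0.153,"dy":0.16,"dz":0.165,"rx":0,"ry":0,"rz":0,"claw":-0.3},{"dx":-0.153,"dy":0.215,"dz":0.165,"rx":0,"ry":0,"rz":0,"claw":-0.3},{"dx":-0.153,"dy":0.215,"dz":0.165,"rx":0,"ry":0,"rz":0,"claw":-0.3},{"dx":-0.153,"dy":0.215,"dz":0.165,"rx":0,"ry":0,"rz":0,"claw":-0.3}])

```text
clock: 9.22
tool_pos: [0.6821, -0.1037, 0.0818]
tool_rot: [[-0.001, 0.004, 1.0], [-1.0, 0.001, -0.001], [-0.001, -1.0, 0.004]]
ft_force: [-0.1, -0.6, -0.3]
opening: 0.0591
```

Run:
```python
from h import *
o=arm.get_obs(); print(o["clock"],np.round(o["tool_pos"],4),np.round(o["ft_force"],2))
t=[]
for n,(cx,cy) in (("scene",(353,280)),("side",(236,176))):
    f=grab(n)
    im=cv2.cvtColor(f["pixels"],cv2.COLOR_RGB2BGR)[cy-45:cy+45,cx-45:cx+45]; t.append(cv2.resize(im,(390,390),interpolation=cv2.INTER_CUBIC))
cv2.imwrite("pics/c7.png",np.hstack(t))
```

```text
9.225 [ 0.6821 -0.1037  0.0818] [-0.15 -0.6  -0.27]
```

View pics/c7.png

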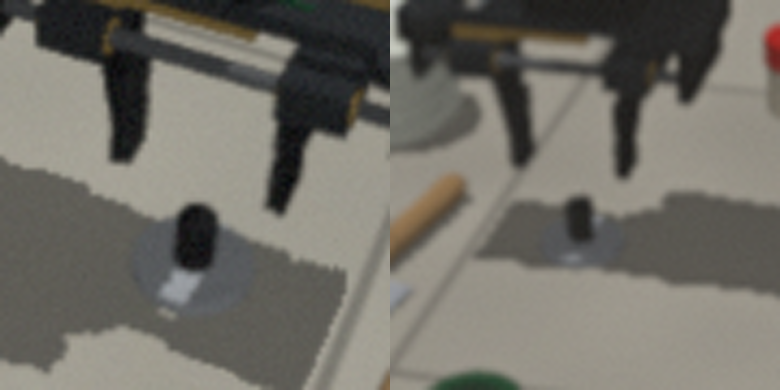

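The fingers straddle the knob in both views (crop (196,235) and (580,218)). I go down to TCP z 0.034 and grip.

Request:
arm_command(increments=[{"dx":-0.0007,"dy":0.035,"dz":-0.0005,"rx":0,"ry":0,"rz":0,"claw":-0.3},{"dx":-0.0007,"dy":0.063,"dz":-0.0005,"rx":0,"ry":0,"rz":0,"claw":-0.3},{"dx":-0.0007,"dy":0.063,"dz":-0.0005,"rx":0,"ry":0,"rz":0,"claw":-0.3},{"dx":-0.0007,"dy":0.063,"dz":-0.0005,"rx":0,"ry":0,"rz":0,"claw":1},{"dx":-0.0007,"dy":0.063,"dz":-0.0005,"rx":0,"ry":0,"rz":0,"claw":1},{"dx":-0.0007,"dy":0.063,"dz":-0.0005,"rx":0,"ry":0,"rz":0,"claw":1},{"dx":-0.0007,"dy":0.063,"dz":-0.0005,"rx":0,"ry":0,"rz":0,"claw":1},{"dx":-0.0007,"dy":0.063,"dz":-0.0005,"rx":0,"ry":0,"rz":0,"claw":1}], newtons=25)

```text
clock: 10.32
tool_pos: [0.6826, -0.1031, 0.0353]
tool_rot: [[-0.001, 0.006, 1.0], [-1.0, 0.001, -0.001], [-0.001, -1.0, 0.006]]
ft_force: [-1.1, 1.0, 1.8]
opening: 0.0172
```

Request:
arm_command(increments=[{"dx":0,"dy":-0.06,"dz":0,"rx":0,"ry":0,"rz":0,"claw":1},{"dx":0,"dy":-0.14,"dz":0,"rx":0,"ry":0,"rz":0,"claw":1},{"dx":0.03,"dy":-0.2,"dz":-0.05,"rx":0,"ry":0,"rz":0,"claw":1},{"dx":0.07,"dy":-0.24,"dz":-0.11,"rx":0,"ry":0,"rz":0,"claw":1},{"dx":0.11,"dy":-0.273,"dz":-0.18,"rx":0,"ry":0,"rz":0,"claw":1},{"dx":0.156,"dy":-0.273,"dz":-0.25,"rx":0,"ry":0,"rz":0,"claw":1},{"dx":0.156,"dy":-0.273,"dz":-0.3115,"rx":0,"ry":0,"rz":0,"claw":1},{"dx":0.156,"dy":-0.273,"dz":-0.3115,"rx":0,"ry":0,"rz":0,"claw":1}])

```text
clock: 11.32
tool_pos: [0.4445, -0.2212, 0.2388]
tool_rot: [[-0.004, 0.005, 1.0], [-1.0, 0.001, -0.004], [-0.001, -1.0, 0.005]]
ft_force: [0.4, 0.5, -1.0]
opening: 0.0174
```

Request:
arm_command(increments=[{"dx":0,"dy":0,"dz":0,"rx":0,"ry":0,"rz":0,"claw":1},{"dx":0,"dy":0,"dz":0,"rx":0,"ry":0,"rz":0,"claw":1}])

```text
clock: 11.58
tool_pos: [0.4452, -0.221, 0.2387]
tool_rot: [[-0.004, 0.005, 1.0], [-1.0, 0.001, -0.004], [-0.001, -1.0, 0.005]]
ft_force: [0.0, -0.2, -2.3]
opening: 0.0172
```

Run:
```python
from h import *
o=arm.get_obs(); print(o["clock"],np.round(o["tool_pos"],4),np.round(o["tool_rot"],3).tolist(),o["opening"])
f=grab("wrist"); save(f,"w8"); np.save("w8.npy",f,allow_pickle=True)
```

```text
11.575 [ 0.4452 -0.221   0.2387] [[-0.004, 0.005, 1.0], [-1.0, 0.001, -0.004], [-0.001, -1.0, 0.005]] 0.01723854226339543
```

View pics/w8.png

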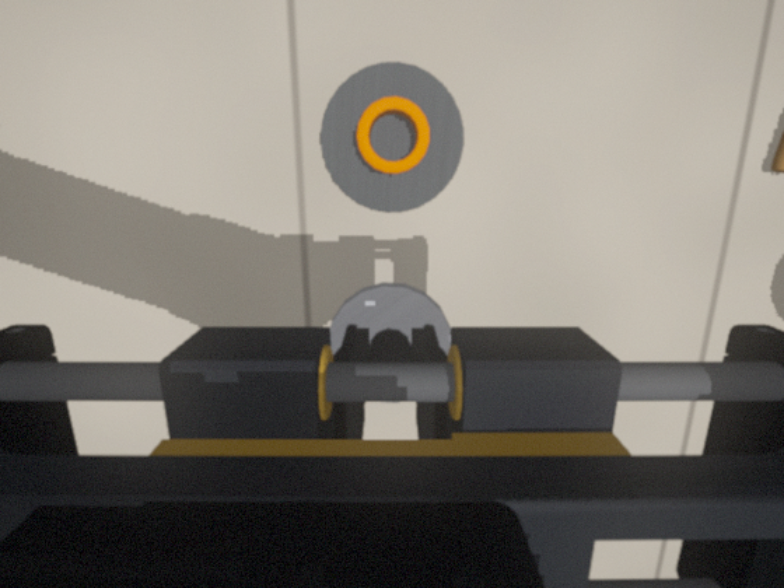

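The wrist picture shows the ring at (393,135) concentric with the plate at (392,137). The cover is held by its knob, with its disc arc from (331,340) to (451,340), top at y=283.

Run:
```python
from h import *
f=np.load("w8.npy",allow_pickle=True).item(); z0=.2387-.0353
c=neutral(f,(215,35,345,165),-2); P=toplane(f,c.reshape(-1,2),.008)[:,:2]; print("plate",np.round(fitc(P),4))
m=cv2.inRange(hsv(f),np.array((5,120,40)),np.array((20,255,255)))[60:140,240:325]
cs,_=cv2.findContours(m,0,1); c=max(cs,key=cv2.contourArea)+[240,60]; q=cv2.convexHull(c).reshape(-1,2); print("ring",cv2.boundingRect(c),np.round(fitc(toplane(f,q,.032)[:,:2]),4))
p=f["pixels"].astype(int); t=(p[:,:,2]-p[:,:,0])*100/(p.sum(2)/3+1)
print(t[195:215,280].round().astype(int), p[195:215,280].tolist()[::3])
g=p.sum(2)
X=[]
for u in range(245,316,3):
    for v in range(190,236):
        if t[v,u]>-2 and t[v+1,u]>-2: X.append((u,v));break
print([tuple(map(int,x)) for x in X])
for dz in(0,.008):
    P=toplane(f,X,z0+dz)[:,:2]; print(dz,np.round(fitc(P),4),P[:,1].max())
```

```text
plate [ 0.4479 -0.1225  0.0576]
ring (254, 68, 53, 56) [ 0.4486 -0.1212  0.0288]
[-10 -10 -10  -9  -8  -9  -9  -6   0   2   1   2   2   3   3   0   2   4
   2   1] [[183, 176, 165], [182, 177, 167], [165, 160, 151], [108, 110, 110], [128, 128, 130], [129, 128, 129], [130, 130, 132]]
[(245, 217), (248, 214), (251, 213), (254, 210), (257, 208), (260, 206), (263, 205), (266, 204), (269, 205), (272, 203), (275, 203), (278, 203), (281, 203), (284, 203), (287, 204), (290, 204), (293, 206), (296, 207), (299, 208), (302, 209), (305, 212), (308, 216), (311, 219), (314, 221)]
0 [ 0.4449 -0.2229  0.0261] -0.19689709193032898
0.008 [ 0.4449 -0.2196  0.0249] -0.1948464941473115
```

The in-hand reading carries about -1.3 mm of bias, since the ring landed that far past the plate centre. Correcting for it agrees with the value at the grasp: the cover sits about 1.1 mm toward -y of the TCP. The goal TCP is (0.4489, -0.120).

Request:
arm_command(increments=[{"dx":-0.05,"dy":0.02,"dz":0.005,"rx":0,"ry":0,"rz":0,"claw":1},{"dx":-0.1,"dy":0.06,"dz":0.005,"rx":0,"ry":0,"rz":0,"claw":1},{"dx":-0.1345,"dy":0.11,"dz":0.005,"rx":0,"ry":0,"rz":0,"claw":1},{"dx":-0.1345,"dy":0.16,"dz":0.005,"rx":0,"ry":0,"rz":0,"claw":1},{"dx":-0.1345,"dy":0.2,"dz":0.005,"rx":0,"ry":0,"rz":0,"claw":1},{"dx":-0.1345,"dy":0.203,"dz":0.005,"rx":0,"ry":-0.003,"rz":-0.003,"claw":1},{"dx":-0.1345,"dy":0.203,"dz":0.005,"rx":0,"ry":-0.003,"rz":-0.003,"claw":1},{"dx":-0.1345,"dy":0.203,"dz":0.005,"rx":0,"ry":-0.003,"rz":-0.003,"claw":1}])

```text
clock: 12.62
tool_pos: [0.4511, -0.12, 0.0879]
tool_rot: [[0.001, 0.007, 1.0], [-1.0, -0.004, 0.001], [0.004, -1.0, 0.007]]
ft_force: [-0.6, -0.3, -1.6]
opening: 0.0175
```

Request:
arm_command(increments=[{"dx":0,"dy":0.012,"dz":-0.003,"rx":-0.0045,"ry":0,"rz":0.0025,"claw":1},{"dx":0,"dy":0.022,"dz":-0.003,"rx":-0.0045,"ry":0,"rz":0.0025,"claw":1},{"dx":0,"dy":0.0255,"dz":-0.003,"rx":-0.0045,"ry":0,"rz":0.0025,"claw":1},{"dx":0,"dy":0.0255,"dz":-0.003,"rx":-0.0045,"ry":0,"rz":0.0025,"claw":1},{"dx":0,"dy":0.0255,"dz":-0.003,"rx":-0.0045,"ry":0,"rz":0.0025,"claw":1}])

```text
clock: 13.25
tool_pos: [0.4491, -0.1201, 0.0688]
tool_rot: [[0.001, 0.0, 1.0], [-1.0, -0.0, 0.001], [0.0, -1.0, 0.0]]
ft_force: [0.1, -0.4, -1.6]
opening: 0.0173
```

Run:
```python
from h import *
o=arm.get_obs(); print(o["clock"],np.round(o["tool_pos"],4),np.round(o["ft_force"],2))
t=[]
for n,(cx,cy) in (("scene",(243,255)),("side",(320,185))):
    f=grab(n)
    im=cv2.cvtColor(f["pixels"],cv2.COLOR_RGB2BGR)[cy-35:cy+35,cx-35:cx+35]; t.append(cv2.resize(im,(390,390),interpolation=cv2.INTER_CUBIC))
cv2.imwrite("pics/c9.png",np.hstack(t))
```

```text
13.25 [ 0.4491 -0.1201  0.0688] [ 0.13 -0.4  -1.63]
```

View pics/c9.png

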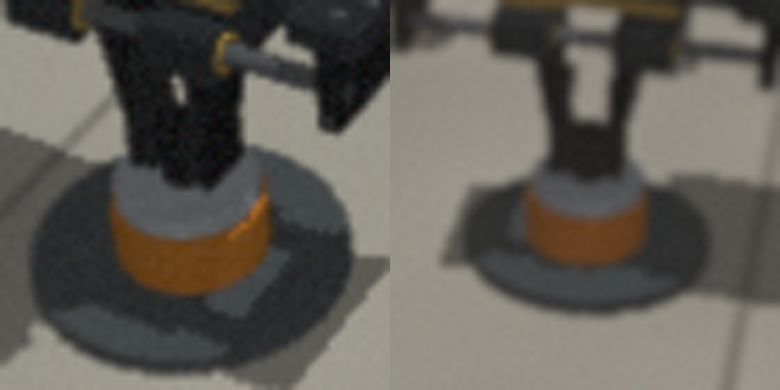

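Both crops show the disc centred over the ring. I lower it 2 mm, release and rise.

Request:
arm_command(increments=[{"dx":0,"dy":0.0015,"dz":0,"rx":0,"ry":0,"rz":0,"claw":1},{"dx":0,"dy":0.0025,"dz":0,"rx":0,"ry":0,"rz":0,"claw":1},{"dx":0,"dy":0.0025,"dz":0,"rx":0,"ry":0,"rz":0,"claw":1},{"dx":0,"dy":0.0025,"dz":0,"rx":0,"ry":0,"rz":0,"claw":0.2},{"dx":0,"dy":0.0025,"dz":0,"rx":0,"ry":0,"rz":0,"claw":-0.3},{"dx":0,"dy":0.002,"dz":0,"rx":0,"ry":0,"rz":0,"claw":-0.5},{"dx":0,"dy":-0.06,"dz":0,"rx":0,"ry":0,"rz":0,"claw":-0.5},{"dx":0,"dy":-0.13,"dz":0,"rx":0,"ry":0,"rz":0,"claw":-0.5}])

```text
clock: 14.35
tool_pos: [0.4485, -0.12, 0.1671]
tool_rot: [[0.001, -0.001, 1.0], [-1.0, -0.0, 0.001], [0.0, -1.0, -0.001]]
ft_force: [2.4, -0.3, -1.1]
opening: 0.0588
```

Request:
arm_command(increments=[{"dx":0.06,"dy":-0.06,"dz":0,"rx":0,"ry":0,"rz":0,"claw":-1},{"dx":0.134,"dy":-0.1,"dz":0,"rx":0,"ry":0,"rz":0,"claw":-1},{"dx":0.134,"dy":-0.1,"dz":0,"rx":0,"ry":0,"rz":0,"claw":-1},{"dx":0.134,"dy":-0.1,"dz":0,"rx":0,"ry":0,"rz":0,"claw":-1}])

```text
clock: 14.85
tool_pos: [0.4486, -0.2201, 0.2416]
tool_rot: [[0.001, -0.002, 1.0], [-1.0, 0.0, 0.001], [-0.0, -1.0, -0.002]]
ft_force: [0.4, 0.7, -0.9]
opening: 0.0862
```

Run:
```python
from h import *
o=arm.get_obs(); print(o["clock"],np.round(o["tool_pos"],4))
f=grab("wrist"); save(f,"w10"); np.save("w10.npy",f,allow_pickle=True)
s=[]
for n,(cx,cy) in (("scene",(243,255)),("side",(320,185))):
    g=grab(n); s.append(cv2.resize(cv2.cvtColor(g["pixels"],cv2.COLOR_RGB2BGR)[cy-35:cy+35,cx-35:cx+35],(300,300),interpolation=cv2.INTER_CUBIC))
w=cv2.resize(cv2.cvtColor(f["pixels"],cv2.COLOR_RGB2BGR)[20:170,200:350],(300,300),interpolation=cv2.INTER_CUBIC)
cv2.imwrite("pics/c10.png",cv2.resize(np.hstack(s+[w]),(792,264)))
c=neutral(f,(215,25,345,165),-2); q=cv2.convexHull(c).reshape(-1,2); print("plate",np.round(fitc(toplane(f,q,.008)[:,:2]),4))
m=cv2.inRange(hsv(f),np.array((5,100,30)),np.array((20,255,255)))[50:140,230:335]
cs,_=cv2.findContours(m,0,1); c=max(cs,key=cv2.contourArea)+[230,50]; q=cv2.convexHull(c).reshape(-1,2); print("ring",cv2.boundingRect(c),np.round(fitc(toplane(f,q,.032)[:,:2]),4))
```

```text
14.85 [ 0.4486 -0.2201  0.2416]
plate [ 0.448  -0.1225  0.0585]
ring (265, 120, 8, 4) [ 0.4372 -0.1461  0.0032]
```

View pics/c10.png

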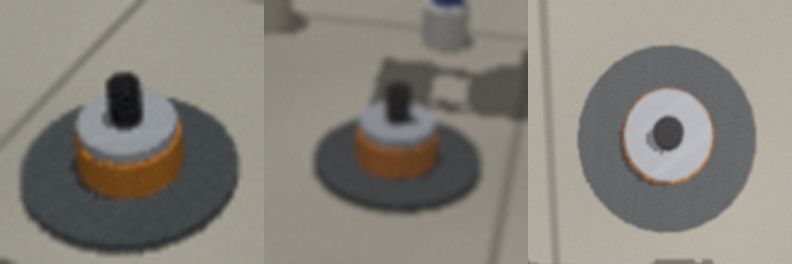

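The cover is centred on the ring, with a thin amber rim visible all round in the wrist crop (667,135). Now the dropper.

Request:
arm_command(increments=[{"dx":0.08,"dy":0,"dz":0,"rx":0,"ry":0,"rz":0,"claw":-1},{"dx":0.16,"dy":0,"dz":0,"rx":0,"ry":0,"rz":0,"claw":-1},{"dx":0.24,"dy":0,"dz":0,"rx":0,"ry":0,"rz":0,"claw":-1},{"dx":0.24,"dy":0,"dz":0,"rx":0,"ry":0,"rz":0,"claw":-1},{"dx":0.24,"dy":0,"dz":0,"rx":0,"ry":0,"rz":0,"claw":-1},{"dx":0.24,"dy":0,"dz":0,"rx":0,"ry":0,"rz":0,"claw":-1}])

```text
clock: 15.75
tool_pos: [0.45, -0.3973, 0.241]
tool_rot: [[0.006, -0.002, 1.0], [-1.0, 0.002, 0.006], [-0.002, -1.0, -0.002]]
ft_force: [-0.6, 0.2, 0.2]
opening: 0.0873
```

Run:
```python
from h import *
o=arm.get_obs(); print(o["clock"],np.round(o["tool_pos"],4))
f=grab("wrist"); save(f,"w11"); np.save("w11.npy",f,allow_pickle=True)
c=blob(f,"blue"); print(cv2.boundingRect(c)); q=cv2.convexHull(c).reshape(-1,2); print("cap",np.round(fitc(toplane(f,q,.058)[:,:2]),4))
```

```text
15.75 [ 0.45   -0.3973  0.241 ]
(258, 100, 23, 25)
cap [ 0.4394 -0.3148  0.0119]
```

View pics/w11.png

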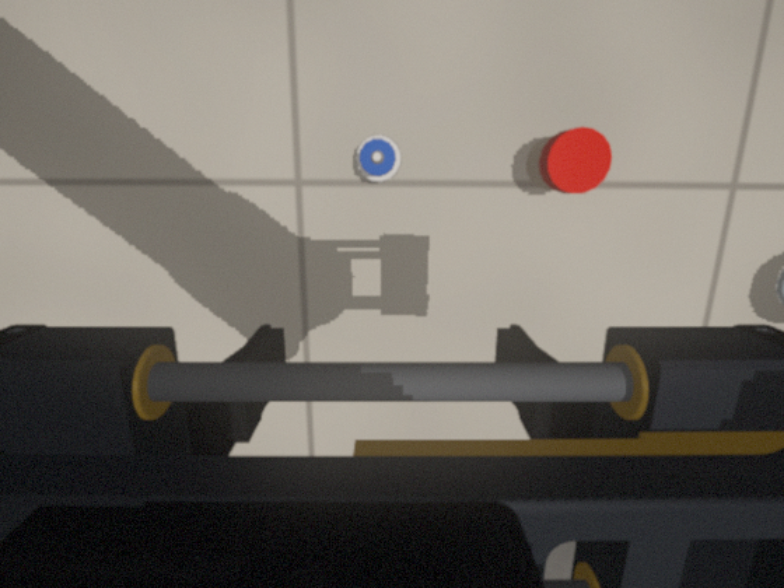

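The dropper is at (377,158), giving (0.440, -0.3145), in agreement with the scene and side views. The red jar is at (576,160), well clear.

Request:
arm_command(increments=[{"dx":-0.06,"dy":0.02,"dz":-0.013,"rx":0,"ry":0.004,"rz":0,"claw":-1},{"dx":-0.11,"dy":0.08,"dz":-0.013,"rx":0,"ry":0.004,"rz":0,"claw":-1},{"dx":-0.11,"dy":0.14,"dz":-0.013,"rx":0,"ry":0.004,"rz":0,"claw":-0.6},{"dx":-0.11,"dy":0.185,"dz":-0.013,"rx":0,"ry":0.004,"rz":0,"claw":-0.6},{"dx":-0.11,"dy":0.185,"dz":-0.013,"rx":0,"ry":0.004,"rz":0,"claw":-0.6},{"dx":-0.11,"dy":0.185,"dz":-0.013,"rx":0,"ry":0.004,"rz":0,"claw":-0.6}])

```text
clock: 16.55
tool_pos: [0.4403, -0.315, 0.1042]
tool_rot: [[-0.0, -0.0, 1.0], [-1.0, 0.001, -0.0], [-0.001, -1.0, -0.0]]
ft_force: [-0.6, -0.3, 0.8]
opening: 0.07
```

Run:
```python
from h import *
o=arm.get_obs(); print(o["clock"],np.round(o["tool_pos"],4),np.round(o["tool_rot"],3).tolist())
t=[]
for n,(cx,cy) in (("scene",(178,300)),("side",(333,140))):
    f=grab(n)
    im=cv2.cvtColor(f["pixels"],cv2.COLOR_RGB2BGR)[cy-45:cy+45,cx-45:cx+45]; t.append(cv2.resize(im,(390,390),interpolation=cv2.INTER_CUBIC))
cv2.imwrite("pics/c12.png",np.hstack(t))
```

```text
16.55 [ 0.4403 -0.315   0.1042] [[-0.0, -0.0, 1.0], [-1.0, 0.001, -0.0], [-0.001, -1.0, -0.0]]
```

View pics/c12.png

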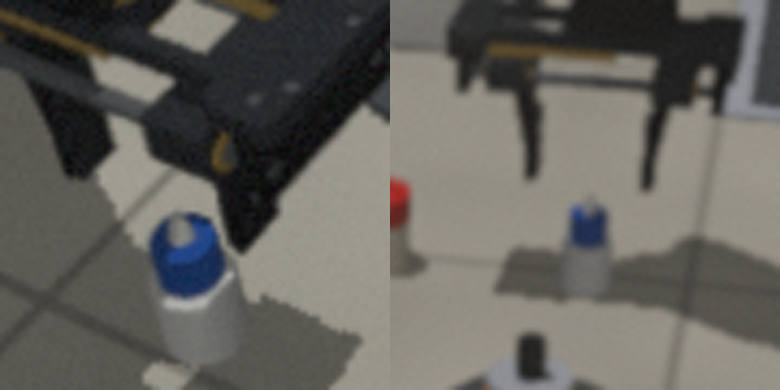

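The fingers are centred over the dropper (side crop (588,250)). I descend to z 0.037 and grip.

Request:
arm_command(increments=[{"dx":-0.001,"dy":0.04,"dz":0,"rx":0,"ry":0,"rz":0,"claw":-0.6},{"dx":-0.001,"dy":0.08,"dz":0,"rx":0,"ry":0,"rz":0,"claw":-0.6},{"dx":-0.001,"dy":0.0895,"dz":0,"rx":0,"ry":0,"rz":0,"claw":-0.6},{"dx":-0.001,"dy":0.0895,"dz":0,"rx":0,"ry":0,"rz":0,"claw":-0.2},{"dx":-0.001,"dy":0.0895,"dz":0,"rx":0,"ry":0,"rz":0,"claw":1},{"dx":-0.001,"dy":0.0895,"dz":0,"rx":0,"ry":0,"rz":0,"claw":1},{"dx":-0.001,"dy":0.0895,"dz":0,"rx":0,"ry":0,"rz":0,"claw":1},{"dx":-0.001,"dy":0.0895,"dz":0,"rx":0,"ry":0,"rz":0,"claw":1}], newtons=15)

```text
clock: 17.65
tool_pos: [0.4407, -0.3147, 0.0377]
tool_rot: [[-0.0, 0.001, 1.0], [-1.0, -0.0, -0.0], [0.0, -1.0, 0.001]]
ft_force: [-1.3, 0.4, 4.1]
opening: 0.0357
```

Request:
arm_command(increments=[{"dx":0,"dy":-0.07,"dz":0,"rx":0,"ry":0,"rz":0,"claw":1},{"dx":0,"dy":-0.14,"dz":0,"rx":0,"ry":0,"rz":0,"claw":1},{"dx":0,"dy":-0.21,"dz":0,"rx":0,"ry":0,"rz":0,"claw":1},{"dx":-0.07,"dy":-0.26,"dz":0,"rx":0,"ry":0,"rz":0,"claw":1},{"dx":-0.14,"dy":-0.273,"dz":0.01,"rx":0,"ry":0,"rz":0,"claw":1},{"dx":-0.21,"dy":-0.273,"dz":0.02,"rx":0,"ry":0,"rz":0,"claw":1},{"dx":-0.28,"dy":-0.273,"dz":0.03,"rx":0,"ry":0,"rz":0,"claw":1},{"dx":-0.35,"dy":-0.273,"dz":0.04,"rx":0,"ry":0,"rz":0,"claw":1}])

```text
clock: 18.65
tool_pos: [0.4705, -0.0505, 0.2426]
tool_rot: [[-0.001, 0.001, 1.0], [-1.0, -0.0, -0.001], [0.0, -1.0, 0.001]]
ft_force: [-0.4, -0.0, -0.0]
opening: 0.0353
```

Request:
arm_command(increments=[{"dx":-0.08,"dy":0,"dz":0,"rx":0,"ry":0,"rz":0,"claw":1},{"dx":-0.15,"dy":0,"dz":0,"rx":0,"ry":0,"rz":0,"claw":1},{"dx":-0.17,"dy":0,"dz":0,"rx":0,"ry":0,"rz":0,"claw":1},{"dx":-0.17,"dy":0,"dz":0,"rx":0,"ry":0,"rz":0,"claw":1},{"dx":-0.17,"dy":0,"dz":0,"rx":0,"ry":0,"rz":0,"claw":1}])

```text
clock: 19.27
tool_pos: [0.4707, 0.0751, 0.2424]
tool_rot: [[-0.003, 0.001, 1.0], [-1.0, -0.001, -0.003], [0.001, -1.0, 0.001]]
ft_force: [-0.1, -0.9, -0.9]
opening: 0.0356
```

Run:
```python
from h import *
o=arm.get_obs(); print(o["clock"],np.round(o["tool_pos"],4),np.round(o["tool_rot"],3).tolist(),np.round(o["joint_positions"],2))
f=grab("wrist"); save(f,"w13"); np.save("w13.npy",f,allow_pickle=True)
c=neutral(f,(200,10,350,180),-6); q=cv2.convexHull(c).reshape(-1,2); print("dish",cv2.boundingRect(c),np.round(fitc(toplane(f,q,.02)[:,:2]),4))
```

```text
19.275 [0.4707 0.0751 0.2424] [[-0.003, 0.001, 1.0], [-1.0, -0.001, -0.003], [0.001, -1.0, 0.001]] [-0.18  0.01 -0.08  1.84  0.    1.29 -0.26]
dish (226, 58, 104, 109) [0.4702 0.1565 0.0597]
```

View pics/w13.png

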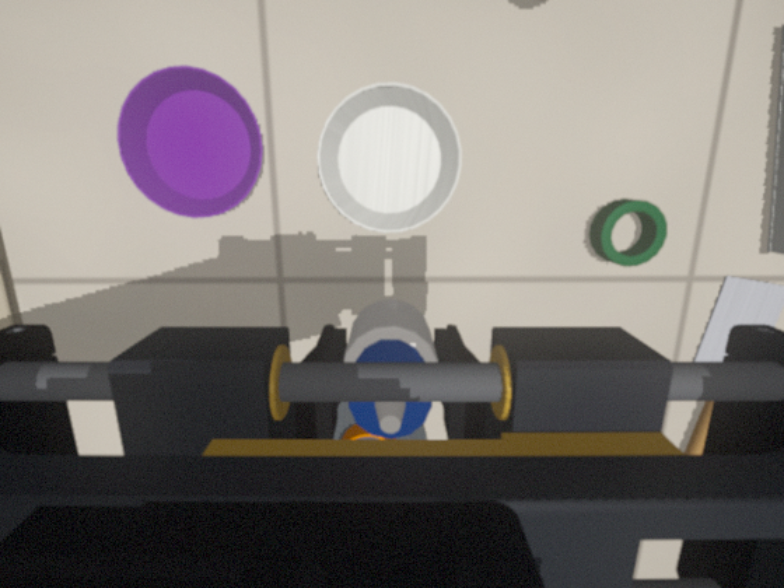

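The foil dish is at (390,158) (purple one at (191,141)), measured at (0.4702, 0.1565) with the right radius. The dropper is held upright at (391,385). Allowing for the wrist camera's small x bias, the goal is (0.4712, 0.1567).

Request:
arm_command(increments=[{"dx":-0.06,"dy":0.02,"dz":0.001,"rx":0,"ry":0,"rz":0,"claw":1},{"dx":-0.109,"dy":0.07,"dz":0.001,"rx":0,"ry":0,"rz":0,"claw":1},{"dx":-0.109,"dy":0.13,"dz":0.001,"rx":0,"ry":0,"rz":0,"claw":1},{"dx":-0.109,"dy":0.19,"dz":0.001,"rx":0,"ry":-0.002,"rz":0,"claw":1},{"dx":-0.109,"dy":0.22,"dz":0.001,"rx":0,"ry":-0.002,"rz":0,"claw":1},{"dx":-0.109,"dy":0.22,"dz":0.001,"rx":0,"ry":-0.002,"rz":0,"claw":1},{"dx":-0.109,"dy":0.22,"dz":0.001,"rx":0,"ry":-0.002,"rz":0,"claw":1}])

```text
clock: 20.2
tool_pos: [0.4729, 0.1564, 0.0786]
tool_rot: [[-0.001, 0.003, 1.0], [-1.0, -0.0, -0.001], [0.0, -1.0, 0.003]]
ft_force: [-0.0, 0.8, -0.7]
opening: 0.0358
```

Request:
arm_command(increments=[{"dx":0,"dy":0.025,"dz":-0.0022,"rx":-0.002,"ry":0,"rz":0,"claw":1},{"dx":0,"dy":0.042,"dz":-0.0022,"rx":-0.002,"ry":0,"rz":0,"claw":1},{"dx":0,"dy":0.049,"dz":-0.0022,"rx":-0.002,"ry":0,"rz":0,"claw":1},{"dx":0,"dy":0.049,"dz":-0.0022,"rx":-0.002,"ry":0,"rz":0,"claw":1},{"dx":0,"dy":0.049,"dz":-0.0022,"rx":-0.002,"ry":0,"rz":0,"claw":1}])

```text
clock: 20.82
tool_pos: [0.4715, 0.1565, 0.0421]
tool_rot: [[-0.001, -0.0, 1.0], [-1.0, 0.0, -0.001], [-0.0, -1.0, -0.0]]
ft_force: [0.3, 0.3, -0.2]
opening: 0.0352
```

Run:
```python
from h import *
o=arm.get_obs(); print(o["clock"],np.round(o["tool_pos"],4),np.round(o["ft_force"],2))
t=[]
for n,(cx,cy) in (("scene",(308,188)),("side",(290,246))):
    f=grab(n)
    im=cv2.cvtColor(f["pixels"],cv2.COLOR_RGB2BGR)[cy-40:cy+40,cx-40:cx+40]; t.append(cv2.resize(im,(390,390),interpolation=cv2.INTER_CUBIC))
cv2.imwrite("pics/c14.png",np.hstack(t))
```

```text
20.825 [0.4715 0.1565 0.0421] [ 0.25  0.27 -0.24]
```

View pics/c14.png

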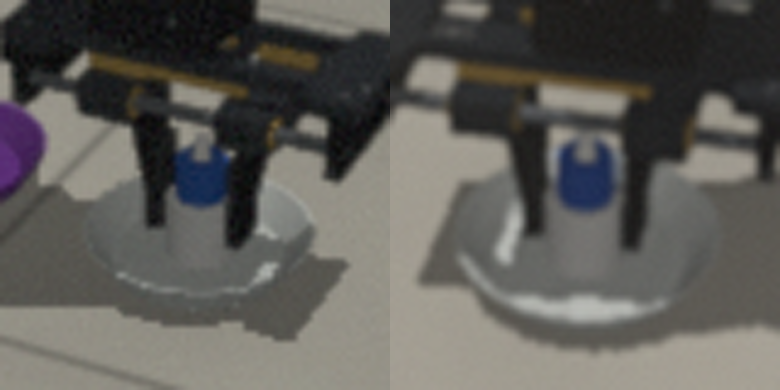

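The dropper sits centred in the dish in both crops. I lower it 1.4 mm, open partially, rise, then open.

Request:
arm_command(increments=[{"dx":0,"dy":0.0018,"dz":0,"rx":0,"ry":0,"rz":0,"claw":1},{"dx":0,"dy":0.0018,"dz":0,"rx":0,"ry":0,"rz":0,"claw":1},{"dx":0,"dy":0.0018,"dz":0,"rx":0,"ry":0,"rz":0,"claw":0},{"dx":0,"dy":0.0018,"dz":0,"rx":0,"ry":0,"rz":0,"claw":-0.3},{"dx":0,"dy":0.0018,"dz":0,"rx":0,"ry":0,"rz":0,"claw":-0.3},{"dx":0,"dy":-0.04,"dz":0,"rx":0,"ry":0,"rz":0,"claw":-0.3},{"dx":0,"dy":-0.11,"dz":0,"rx":0,"ry":0,"rz":0,"claw":-0.3},{"dx":0,"dy":-0.18,"dz":0,"rx":0,"ry":0,"rz":0,"claw":-0.6}])

```text
clock: 21.92
tool_pos: [0.4712, 0.1564, 0.1786]
tool_rot: [[-0.001, -0.0, 1.0], [-1.0, -0.0, -0.001], [0.0, -1.0, -0.0]]
ft_force: [2.3, -0.3, -0.1]
opening: 0.0603
```

Run:
```python
from h import *
o=arm.get_obs(); print(o["clock"],np.round(o["tool_pos"],4),np.round(o["ft_force"],2))
t=[]
for n,(cx,cy) in (("scene",(308,188)),("side",(290,246))):
    f=grab(n)
    im=cv2.cvtColor(f["pixels"],cv2.COLOR_RGB2BGR)[cy-40:cy+40,cx-40:cx+40]; t.append(cv2.resize(im,(390,390),interpolation=cv2.INTER_CUBIC))
cv2.imwrite("pics/c15.png",np.hstack(t))
```

```text
21.925 [0.4712 0.1564 0.1786] [ 2.3  -0.33 -0.07]
```

View pics/c15.png

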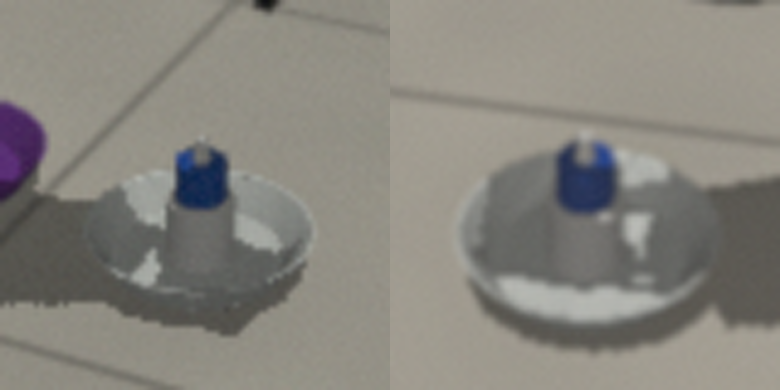

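The dropper stands upright in the dish centre in both crops (cap at (202,180) and (585,178)). Next is the yellow jar.

Request:
arm_command(increments=[{"dx":-0.02,"dy":-0.06,"dz":0.04,"rx":0,"ry":0,"rz":0,"claw":-1},{"dx":-0.06,"dy":-0.083,"dz":0.1,"rx":0,"ry":0,"rz":0,"claw":-1},{"dx":-0.072,"dy":-0.083,"dz":0.14,"rx":0,"ry":0,"rz":0,"claw":-1},{"dx":-0.072,"dy":-0.083,"dz":0.14,"rx":0,"ry":0,"rz":0,"claw":-1},{"dx":-0.072,"dy":-0.083,"dz":0.14,"rx":0,"ry":0,"rz":0,"claw":-1}])

```text
clock: 22.65
tool_pos: [0.5781, 0.211, 0.2456]
tool_rot: [[-0.001, 0.008, 1.0], [-1.0, 0.003, -0.001], [-0.003, -1.0, 0.008]]
ft_force: [-0.5, -0.9, 0.3]
opening: 0.0867
```

Run:
```python
from h import *
o=arm.get_obs(); print(o["clock"],np.round(o["tool_pos"],4),np.round(o["tool_rot"],3).tolist())
f=grab("wrist"); save(f,"w16"); np.save("w16.npy",f,allow_pickle=True)
c=blob(f,"yellow"); q=cv2.convexHull(c).reshape(-1,2); print("jar",cv2.boundingRect(c),np.round(fitc(toplane(f,q,.058)[:,:2]),4))
c=blob(f,"purple",(300,0,560,200)); q=cv2.convexHull(c).reshape(-1,2); print("purple",cv2.boundingRect(c),np.round(fitc(toplane(f,q,.058)[:,:2]),4))
```

```text
22.65 [0.5781 0.211  0.2456] [[-0.001, 0.008, 1.0], [-1.0, 0.003, -0.001], [-0.003, -1.0, 0.008]]
jar (383, 308, 177, 17) [ 0.8229 -0.0044  0.1115]
purple (325, 0, 48, 42) [0.6476 0.3846 0.0231]
```

View pics/w16.png

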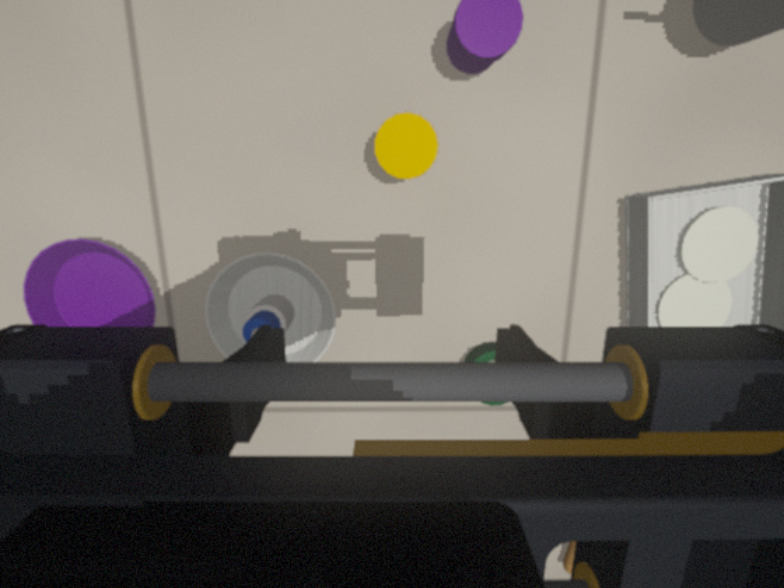

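The yellow lid is at (406,146) and the purple jar at (488,25). My mask caught the gripper's gold trim, so I restrict it.

Run:
```python
from h import *
f=np.load("w16.npy",allow_pickle=True).item()
c=blob(f,"yellow",(240,60,340,150)); q=cv2.convexHull(c).reshape(-1,2); print("jar",cv2.boundingRect(c),np.round(fitc(toplane(f,q,.058)[:,:2]),4))
o=arm.get_obs(); print(o["clock"],np.round(o["tool_pos"],4),np.round(o["tool_rot"],3).tolist())
```

```text
jar (267, 81, 46, 47) [0.591  0.3018 0.0231]
22.7 [0.578  0.2109 0.2459] [[-0.001, 0.008, 1.0], [-1.0, 0.003, -0.001], [-0.003, -1.0, 0.008]]
```

Request:
arm_command(increments=[{"dx":-0.06,"dy":0.02,"dz":0.016,"rx":-0.005,"ry":0,"rz":-0.002,"claw":-1},{"dx":-0.121,"dy":0.06,"dz":0.0165,"rx":-0.005,"ry":0,"rz":-0.002,"claw":-1},{"dx":-0.121,"dy":0.12,"dz":0.0165,"rx":-0.005,"ry":0,"rz":-0.002,"claw":-1},{"dx":-0.121,"dy":0.18,"dz":0.0165,"rx":-0.005,"ry":0,"rz":-0.002,"claw":-1},{"dx":-0.121,"dy":0.195,"dz":0.0165,"rx":-0.005,"ry":0,"rz":-0.002,"claw":-1},{"dx":-0.121,"dy":0.195,"dz":0.0165,"rx":-0.005,"ry":0,"rz":-0.002,"claw":-1}])

```text
clock: 23.45
tool_pos: [0.5916, 0.3019, 0.1009]
tool_rot: [[-0.002, 0.0, 1.0], [-1.0, -0.0, -0.002], [0.0, -1.0, 0.0]]
ft_force: [0.5, -0.2, 1.0]
opening: 0.0872
```

Run:
```python
from h import *
t=[]
for n,(cx,cy) in (("scene",(373,165)),("side",(216,270))):
    f=grab(n)
    im=cv2.cvtColor(f["pixels"],cv2.COLOR_RGB2BGR)[cy-45:cy+45,cx-45:cx+45]; t.append(cv2.resize(im,(390,390),interpolation=cv2.INTER_CUBIC))
cv2.imwrite("pics/c17.png",np.hstack(t))
```

```text
(no output)
```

View pics/c17.png

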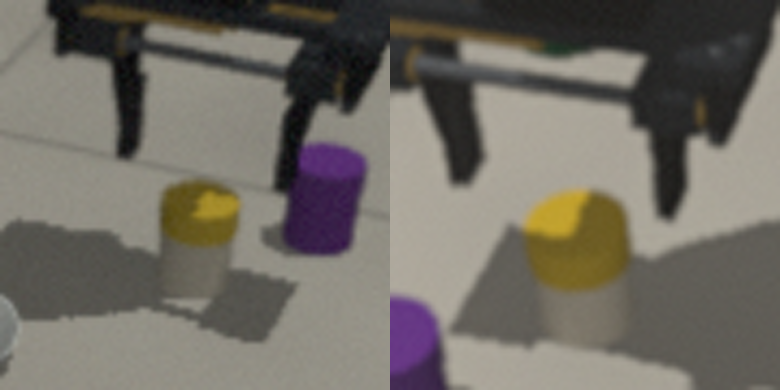

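The fingers straddle the yellow jar, clear of the purple one. Down to z 0.051 and grip.

Request:
arm_command(increments=[{"dx":0,"dy":0.035,"dz":0,"rx":0,"ry":0,"rz":0,"claw":-1},{"dx":0,"dy":0.066,"dz":0,"rx":0,"ry":0,"rz":0,"claw":-1},{"dx":0,"dy":0.066,"dz":0,"rx":0,"ry":0,"rz":0,"claw":-1},{"dx":0,"dy":0.066,"dz":0,"rx":0,"ry":0,"rz":0,"claw":-0.3},{"dx":0,"dy":0.066,"dz":0,"rx":0,"ry":0,"rz":0,"claw":1},{"dx":0,"dy":0.066,"dz":0,"rx":0,"ry":0,"rz":0,"claw":1},{"dx":0,"dy":0.066,"dz":0,"rx":0,"ry":0,"rz":0,"claw":1},{"dx":0,"dy":0.066,"dz":0,"rx":0,"ry":0,"rz":0,"claw":1}], newtons=20)

```text
clock: 24.55
tool_pos: [0.5928, 0.3026, 0.0532]
tool_rot: [[-0.002, 0.003, 1.0], [-1.0, 0.001, -0.002], [-0.001, -1.0, 0.003]]
ft_force: [-1.1, -0.5, 1.6]
opening: 0.0474
```

Request:
arm_command(increments=[{"dx":0,"dy":-0.06,"dz":0,"rx":0,"ry":0,"rz":0,"claw":1},{"dx":0,"dy":-0.13,"dz":0,"rx":0,"ry":0,"rz":0,"claw":1},{"dx":0.02,"dy":-0.2,"dz":0,"rx":0,"ry":0,"rz":0,"claw":1},{"dx":0.09,"dy":-0.2,"dz":-0.04,"rx":0,"ry":0,"rz":0,"claw":1},{"dx":0.16,"dy":-0.2,"dz":-0.08,"rx":0,"ry":0,"rz":0,"claw":1},{"dx":0.23,"dy":-0.2,"dz":-0.12,"rx":0,"ry":0,"rz":0,"claw":1},{"dx":0.3,"dy":-0.2,"dz":-0.16,"rx":0,"ry":0,"rz":0,"claw":1},{"dx":0.3795,"dy":-0.2,"dz":-0.176,"rx":0,"ry":0,"rz":0,"claw":1}])

```text
clock: 25.55
tool_pos: [0.4583, 0.0169, 0.2025]
tool_rot: [[-0.0, 0.003, 1.0], [-1.0, 0.002, -0.0], [-0.002, -1.0, 0.003]]
ft_force: [1.0, -0.5, -1.2]
opening: 0.0475
```

Request:
arm_command(increments=[{"dx":0,"dy":0,"dz":0,"rx":0,"ry":0,"rz":0,"claw":1},{"dx":0,"dy":0,"dz":0,"rx":0,"ry":0,"rz":0,"claw":1}])

```text
clock: 25.8
tool_pos: [0.4583, 0.0172, 0.2026]
tool_rot: [[-0.001, 0.004, 1.0], [-1.0, 0.002, -0.001], [-0.002, -1.0, 0.004]]
ft_force: [0.4, 0.8, -1.2]
opening: 0.0473
```

Request:
arm_command(increments=[{"dx":-0.0007,"dy":0.05,"dz":0.002,"rx":-0.0025,"ry":0,"rz":-0.0013,"claw":1},{"dx":-0.0007,"dy":0.11,"dz":0.002,"rx":-0.0025,"ry":0,"rz":-0.0013,"claw":1},{"dx":-0.0007,"dy":0.165,"dz":0.002,"rx":-0.0025,"ry":0,"rz":-0.0013,"claw":1},{"dx":-0.0007,"dy":0.183,"dz":0.002,"rx":-0.0025,"ry":0,"rz":-0.0013,"claw":1},{"dx":-0.0007,"dy":0.183,"dz":0.002,"rx":-0.0025,"ry":0,"rz":-0.0013,"claw":1},{"dx":-0.0007,"dy":0.183,"dz":0.002,"rx":-0.0025,"ry":0,"rz":-0.0013,"claw":1}])

```text
clock: 26.55
tool_pos: [0.4615, 0.0184, 0.0668]
tool_rot: [[-0.0, 0.002, 1.0], [-1.0, 0.0, -0.0], [-0.0, -1.0, 0.002]]
ft_force: [0.0, 0.4, -0.6]
opening: 0.0479
```

Request:
arm_command(increments=[{"dx":0.0004,"dy":0.008,"dz":-0.0017,"rx":-0.001,"ry":0,"rz":0,"claw":1},{"dx":0.0004,"dy":0.015,"dz":-0.0017,"rx":-0.001,"ry":0,"rz":0,"claw":1},{"dx":0.0004,"dy":0.0165,"dz":-0.0017,"rx":-0.001,"ry":0,"rz":0,"claw":1},{"dx":0.0004,"dy":0.0165,"dz":-0.0017,"rx":-0.001,"ry":0,"rz":0,"claw":1}])

```text
clock: 27.05
tool_pos: [0.4602, 0.0181, 0.0544]
tool_rot: [[-0.0, 0.0, 1.0], [-1.0, 0.0, -0.0], [-0.0, -1.0, 0.0]]
ft_force: [0.1, 0.8, -1.0]
opening: 0.0476
```

Run:
```python
from h import *
o=arm.get_obs(); print(o["clock"],np.round(o["tool_pos"],4),np.round(o["ft_force"],2))
for n in ("scene","side"):
    f=grab(n); save(f,"j_"+n)
    c=blob(f,"yellow",(200,150,400,330)); h=cv2.convexHull(c); m=cv2.moments(h); print(n,cv2.boundingRect(c),toplane(f,[(m["m10"]/m["m00"],m["m01"]/m["m00"])],.049))
```

```text
27.05 [0.4602 0.0181 0.0544] [ 0.15  0.78 -0.98]
scene (268, 205, 19, 17) [[0.45959777 0.01681739 0.049     ]]
side (297, 199, 19, 16) [[0.46092607 0.01716212 0.049     ]]
```

View pics/j_side.png

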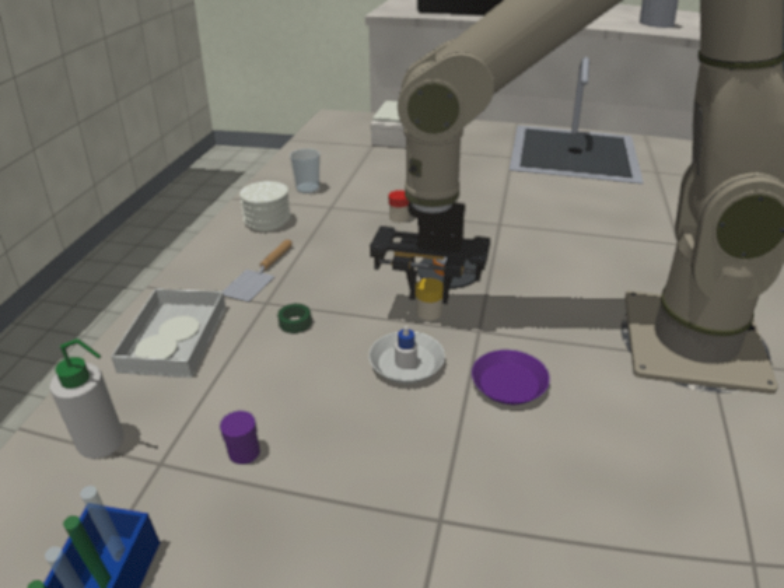

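The jar is held at (430,300), between dish and plate. Scene and side give it at about (0.460, 0.017), against the midpoint of (0.460, 0.0175). I lower it 1.2 mm, release and rise to look.

Request:
arm_command(increments=[{"dx":0,"dy":0.0017,"dz":0,"rx":0,"ry":0,"rz":0,"claw":1},{"dx":0,"dy":0.0017,"dz":0,"rx":0,"ry":0,"rz":0,"claw":1},{"dx":0,"dy":0.0017,"dz":0,"rx":0,"ry":0,"rz":0,"claw":-0.3},{"dx":0,"dy":0.0017,"dz":0,"rx":0,"ry":0,"rz":0,"claw":-0.8},{"dx":0,"dy":0.0017,"dz":0,"rx":0,"ry":0,"rz":0,"claw":-0.8},{"dx":0,"dy":-0.05,"dz":0,"rx":0,"ry":0,"rz":0,"claw":-0.8},{"dx":0,"dy":-0.12,"dz":0,"rx":0,"ry":0,"rz":0,"claw":-0.8},{"dx":0,"dy":-0.2,"dz":0,"rx":0,"ry":0,"rz":0,"claw":-0.8}])

```text
clock: 28.15
tool_pos: [0.4596, 0.018, 0.2058]
tool_rot: [[-0.0, -0.0, 1.0], [-1.0, 0.0, -0.0], [-0.0, -1.0, -0.0]]
ft_force: [1.9, -0.0, 0.7]
opening: 0.0777
```

Request:
arm_command(increments=[{"dx":0.04,"dy":-0.08,"dz":0,"rx":0,"ry":0,"rz":0,"claw":-0.8},{"dx":0.1,"dy":-0.16,"dz":0,"rx":0,"ry":0,"rz":0,"claw":-0.8},{"dx":0.16,"dy":-0.2,"dz":0,"rx":0,"ry":0,"rz":0,"claw":-0.8},{"dx":0.18,"dy":-0.2,"dz":0,"rx":0,"ry":0,"rz":0,"claw":-0.8},{"dx":0.18,"dy":-0.2,"dz":0,"rx":0,"ry":0,"rz":0,"claw":-0.8},{"dx":0.18,"dy":-0.2,"dz":0,"rx":0,"ry":0,"rz":0,"claw":-0.8}])

```text
clock: 28.9
tool_pos: [0.4595, -0.116, 0.3552]
tool_rot: [[0.001, -0.001, 1.0], [-1.0, 0.001, 0.001], [-0.001, -1.0, -0.001]]
ft_force: [0.6, 0.3, 0.4]
opening: 0.0784
```

Run:
```python
from h import *
o=arm.get_obs(); print(o["clock"],np.round(o["tool_pos"],4),np.round(o["tool_rot"],3).tolist(),np.round(o["ft_force"],2))
for n in ("scene","side","wrist"):
    f=grab(n); save(f,"f_"+n); np.save("f_"+n+".npy",f,allow_pickle=True)
```

```text
28.9 [ 0.4595 -0.116   0.3552] [[0.001, -0.001, 1.0], [-1.0, 0.001, 0.001], [-0.001, -1.0, -0.001]] [0.58 0.3  0.36]
```

View pics/f_wrist.png

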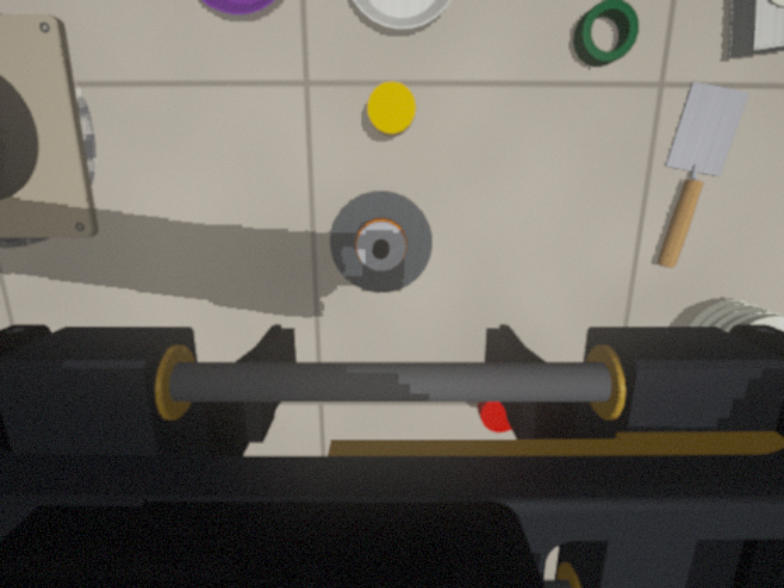

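View pics/f_scene.png

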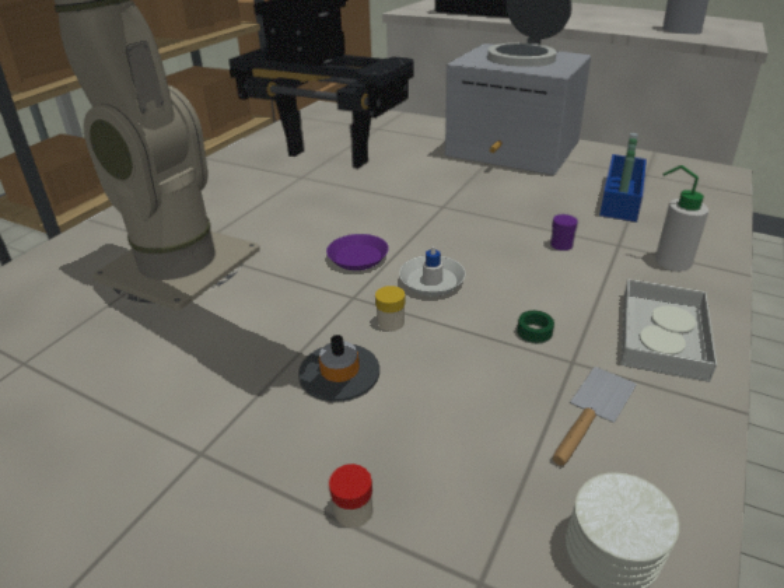

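All four are placed. In the wrist picture the jar is at (391,108), the plate at (381,242), and the dish is cut off at the top. I take one view that holds all three.

Request:
arm_command(increments=[{"dx":-0.04,"dy":-0.05,"dz":0,"rx":0,"ry":0,"rz":0,"claw":-0.8},{"dx":-0.08,"dy":-0.1,"dz":0,"rx":0,"ry":0,"rz":0,"claw":-0.8},{"dx":-0.08,"dy":-0.1,"dz":0,"rx":0,"ry":0,"rz":0,"claw":-0.8},{"dx":-0.08,"dy":-0.1,"dz":0,"rx":0,"ry":0,"rz":0,"claw":-0.8},{"dx":-0.08,"dy":-0.1,"dz":0,"rx":0,"ry":0,"rz":0,"claw":-0.8}])

```text
clock: 29.68
tool_pos: [0.4593, -0.0566, 0.4292]
tool_rot: [[0.001, -0.003, 1.0], [-1.0, 0.0, 0.001], [-0.0, -1.0, -0.003]]
ft_force: [-0.8, -0.2, -0.1]
opening: 0.0785
```

Run:
```python
from h import *
o=arm.get_obs(); print(o["clock"],np.round(o["tool_pos"],4))
f=grab("wrist"); save(f,"g_wrist"); np.save("g_wrist.npy",f,allow_pickle=True)
pl,di,ja=np.round(proj(f,[[.4485,-.1215,.008],[.471,.157,.02],[.46,.0175,.058]])).astype(int)
def box(c,r): return (max(0,c[0]-r),max(0,c[1]-r),c[0]+r,c[1]+r)
c=neutral(f,box(pl,46),-2); P1=fitc(toplane(f,cv2.convexHull(c).reshape(-1,2),.008)[:,:2])
c=neutral(f,box(di,46),-6); P2=fitc(toplane(f,cv2.convexHull(c).reshape(-1,2),.02)[:,:2])
c=blob(f,"yellow",box(ja,30)); P3=fitc(toplane(f,cv2.convexHull(c).reshape(-1,2),.058)[:,:2])
c=blob(f,"blue",box(di,40)); P4=fitc(toplane(f,cv2.convexHull(c).reshape(-1,2),.061)[:,:2])
print(pl,di,ja,*[np.round(p,4) for p in(P1,P2,P3,P4)],"mid",(np.array(P1)+P2)[:2]/2)
for n in("scene","side"):
    f=np.load("f_"+n+".npy",allow_pickle=True).item()
    c=blob(f,"yellow",(200,150,400,330)); m=cv2.moments(cv2.convexHull(c)); print(n,"jar",toplane(f,[(m["m10"]/m["m00"],m["m01"]/m["m00"])],.049)[0])
    c=blob(f,"blue",(240,150,330,280)); m=cv2.moments(cv2.convexHull(c)); print(n,"cap",toplane(f,[(m["m10"]/m["m00"],m["m01"]/m["m00"])],.050)[0])
```

```text
29.675 [ 0.4593 -0.0566  0.4292]
[274 198] [287  35] [280 122] [ 0.4481 -0.1222  0.0569] [0.4699 0.1568 0.0595] [0.4595 0.0176 0.0227] [0.4708 0.1554 0.012 ] mid [0.45898383 0.01730275]
scene jar [0.4627668  0.01686799 0.049     ]
scene cap [0.47332237 0.15653065 0.05      ]
side jar [0.45958788 0.01699915 0.049     ]
side cap [0.47131413 0.15671879 0.05      ]
```

View pics/g_wrist.png

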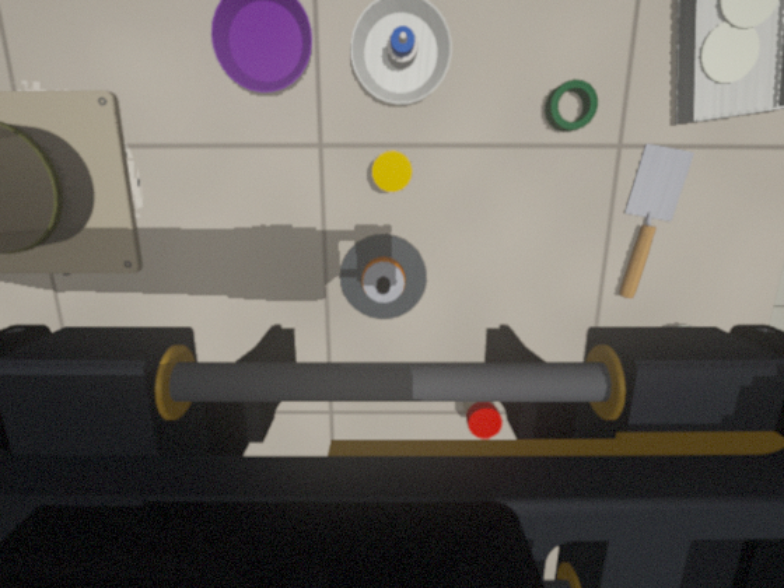

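The last view shows the dropper in the dish (402,45), the jar (391,172) and the covered ring on the plate (383,278). The jar is within 1 mm of the measured midpoint, and the dropper within about 1.5 mm of the dish centre. I hand it in.

```bash
python3 -c "
from cell import arm; print(arm.close_job())"
```

```text
the job is handed in; nothing more can be done
None
```

The bench is set out and handed in at about 30 s on the clock, in the order asked: amber ring on the base plate, cover on the ring, dropper in the foil dish, yellow jar between plate and dish. The arm was clear of everything at the end.

| Item | Last check |
|---|---|
| Amber ring | 1–2 mm from the plate centre |
| Cover | Centred by eye, with a thin amber rim showing all round in the close view right after release; not measured in mm |
| Dropper | Upright, about 1.5 mm from the dish centre |
| Yellow jar | Upright, about 0.6 mm from the midpoint in the wrist view |

- **Check that disagreed:** the scene and side cameras put the jar about 3 mm apart in x (0.4628 and 0.4596). The wrist view put it at 0.4595, so I relied on that.
- **Plate to dish:** the final wrist view measured 279.8 mm between them, against the 280 mm given.
- **Failed steps:** the first move command was refused for missing fields. Two colour masks also picked up the wrong thing; I redid the one for the jar, and the failed ring mask is why the cover was checked only by eye.
- **Left alone:** I did not handle the green ring or the red jar, and in the pictures they stand where they were.

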